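# Roll the belt roller stripe-up and lay it in its cradle

## Robot

A 6-joint arm with a two-finger parallel gripper is mounted at the origin on the work surface. World frame = base frame: x ahead of the robot, y to its left, z up, the work surface at z = 0. Lengths are in m, angles in rad, forces in N, time in s.
With the tool pointing down it reaches from about 0.35 to 0.975 m from the base axis. Payload 4.9 kg.
Tool frame: the origin (TCP) lies at the very end of the fingers, on their centre line; the grasp point (between the pads) lies 19 mm behind it; y points along the fingers, z is the direction in which the jaws open and shut, and the axes are right-handed (so a half turn about y gives the same grasp; the last joint's range is limited). The gripper opens to 85 mm and grips with 20 to 120 N. Pads are 22 mm wide; open, the fingers measure 114 mm over their backs; the gripper's body (76 mm by 85 mm) begins 54 mm behind the grasp point. The pads swing forward as they close: fully open they stand 13 mm farther back than shut.
Start: joints at [1.19, 0.053, 1.613, -0, 1.476, -0.119], TCP at [0.162, 0.604, 0.231] pointing down, gripper open.
Joint ranges: [-3.01, 3.01], [-1.01, 2.22], [0.06, 2.58], [-1.02, 4.17], [0.09, 2.62], [-3.14, 3.14]. Speed limits (rad/s): [2.57, 2.57, 3.14, 3.14, 3.14, 3.14].

## Interface

Orientations are given as a rotation vector (axis times angle).
In Python, from station import monitor, viewer, ticket gives the robot as it stands.
- The arm moves only by the tool servo_tool, never from a script. Its argument "commands" is one flat list of numbers, 7 for each row, row after row: the turn, a rotation vector about the tool's x, y, z in rad, then the shift along the tool's x, y, z in cm, then the opening, from 0 (shut) to 1 (fully open). In form: [rx, ry, rz, dx, dy, dz, claw, rx, ry, rz, dx, dy, dz, claw, ...]. A call has 1 to 20 rows; each row shifts and turns the pose as measured when the row begins, along the tool's axes as they then stand; what a row does not reach is not made up. A row lasts 1/10 s, in which the tool goes at most 50 mm and 8.59 degrees, less where a joint would pass 70% of its speed; a pose out of reach is approached as far as the arm can. A call is refused whole if a number of a shift passes 5 or a number of a turn 0.15, either way. A call with a gripper value outside its range is refused whole. The fingers move at their own pace and stop on an object; "grip_force" is the grip in N (left out, the last holds). Time passes only in rows, so rows that do not move let the fingers close. It gives the time, the measured TCP pose, the force and the opening at its end, in the units of the state.
- monitor.get_obs(): the state, without advancing time (a new reading comes with each control period).
- viewer.get_image(name): name is "scene" or "top" or "wrist"; returns a dict with "frame" (400x640x3 uint8, red, green, blue), "depth" (400x640 float32, m along the optical axis (not along the pixel's ray), 0 where there is no reading), "camera_matrix" (3x3 intrinsics, pixels), "cam_to_world" (4x4, takes a point from camera to world coordinates). Camera axes: x right, y down, z forward; pixel columns grow to the right and rows downward; lengths in m; the calibration is good to about 2 mm. The wrist camera is an equidistant fisheye: a pixel r from the principal point sees the ray r / f radians off the axis. A picture is of the moment at which its call begins.
- ticket.finish_job(): hands the job in, once; it reports no verdict.
The state is a dict: "t": time; "q": joint angles; "dq": joint speeds; "effort": joint torques, N m; "tool_pos": TCP position; "tool_rot": TCP orientation; "contact_force": force on the tool from outside, world axes, zero at the start; "wrist_torque": the same for the moment, N m; "opening": finger opening in m.
Only numpy, scipy, OpenCV 4.12 (cv2) and the standard library are available. Lean on these libraries where they do the work, as an engineer would, in place of code of your own. Each camera call takes 0.05 s, during which the arm holds its last target.

## Task

Roll the loose conveyor roller along the plywood bed until its orange stripe faces straight up; do not lift it before that. Then pick it up and lay it down in the wooden cradle, without dropping it, with both steel stub ends resting in the notches and the stripe still facing straight up. Leave the tin, the power adapter and the heat sink where they are.

Things in the scene. Friction and masses are not known exactly. Their poses are not given: they have to be found in the camera images.
- roller: Loose grey roller, 32 mm in diameter, 100 mm long, green bands near its ends, a steel stub 12 mm thick and 16 mm long at each end (132 mm overall); about 0.2 kg. Origin at its centre, x along its axis. It starts lying on the bed and stays where it is left. It rolls 16 mm per rad; fingers pressed on its top that roll it without slip move twice as far as it does. Either end may go in either notch.
- stripe (a point): Point in the middle of the orange stripe on the roller's skin (6 mm wide, all along the body and down both end faces), 16 mm from the axis. Its x axis runs along the roller, its z axis points out of the roller through the stripe: z up means that the stripe faces up. The stripe is fixed to the roller and starts anywhere except near the top.
- bed: Fixed plywood bed, 190 mm (x) by 290 mm (y), flat top 18 mm above the table. Origin at the centre of its underside, z up. The roller lies along the bed's x and rolls along its y. Wooden side rails 28 mm high, inner faces at x = +-75 mm; dark end battens 26 mm high, inner faces at y = +-128 mm: the roller's centre can go to about y = +-110 mm.
- cradle: Fixed wooden cradle: base 160 mm (x) by 90 mm (y), 12 mm thick, and two upright cheeks 10 mm thick, centred at x = +-60 mm, with open 90 degree V notches about 42 mm wide at the top, 75 mm above the table. Origin at the centre of its underside, z up, x along the line through both notches. The space between the cheeks (110 mm) is free above the base.
- cradle_seat (a point): Where the centre of the roller comes to rest when both stubs lie in the notches: midway between the cheeks, 62 mm above the table. Its axes are those of the cradle; the roller must lie along its x.
- tin: Bystander: open steel tin about 96 mm wide and 42 mm high, standing on the table near the bed. Origin at the centre of its underside.
- adapter: Bystander: black power adapter 45 by 75 by 30 mm, on the table near the bed. Origin at the centre of its underside.
- heatsink: Bystander: finned aluminium heat sink 50 by 50 by 32 mm, on the table near the cradle. Origin at the centre of its underside.
There are look-alikes about, which are no part of the job. Several things look just like the cradle: the one meant starts farthest to the robot's right.

How it is judged:
By the outcome, as a careful person would: the job done as asked, in the order asked, and still so for the second after the job is handed in, with the robot touching nothing.
It also fails if it takes over 59 s, if anything falls off the work surface, if the arm or the gripper's body presses on something with over 40 N, if the wrist force passes 120 N, or if a joint passes its speed limit or range.

## Working session

There is one attempt and no reset: what is moved stays moved. The work goes in short steps, Python scripts to look and compute and a tool call to move; the robot and the scene stay as the last step left them, time stands still between calls to the robot, and variables do not carry over. Pictures are saved under pics/ and viewed, and the job is handed in when it is done.

Besides the shell and the picture viewer there is one more tool, called after ">>>" as name(argument=value, ...) on one line, values as JSON. servo_tool: Moves the arm, as the interface text tells. Its arguments: {"type":"object","properties":{"commands":{"type":"array","items":{"type":"number"}},"grip_force":{"type":"number"}},"required":["commands"]}

```bash
mkdir -p pics; ls
cat > h.py <<'E'
import numpy as np, cv2
from station import monitor, viewer, ticket
from scipy.spatial.transform import Rotation as R
def grab(n,save=None):
    im=viewer.get_image(n)
    if save: cv2.imwrite('pics/'+save+'.png',im['frame'][:,:,::-1]); np.savez('pics/'+save+'.npz',**im)
    return im
def load(s): return dict(np.load('pics/'+s+'.npz'))
def ray(im,u,v):
    K=im['camera_matrix'];T=im['cam_to_world']
    d=np.array([(u-K[0,2])/K[0,0],(v-K[1,2])/K[1,1],1.])
    return T[:3,3],T[:3,:3]@d
def onz(im,u,v,z):
    o,d=ray(im,u,v); return o+d*(z-o[2])/d[2]
def dep(im,u,v):
    o,d=ray(im,u,v); return o+d*im['depth'][int(v),int(u)]
E
python3 - <<'E'
from h import *
np.set_printoptions(precision=3,suppress=True)
for n in('scene','top','wrist'):
    im=grab(n,n+'0');print(n,im['camera_matrix'].tolist());print(im['cam_to_world'])
o=monitor.get_obs();print(o); print(R.from_rotvec(o['tool_rot']).as_matrix())
E
```

```text
pics
scene [[437.4676794989099, 0.0, 319.030163428528], [0.0, 437.4676794989099, 202.08102744675566], [0.0, 0.0, 1.0]]
[[-0.302  0.725 -0.62   1.146]
 [ 0.953  0.234 -0.19   0.23 ]
 [ 0.007 -0.648 -0.762  0.886]
 [ 0.     0.     0.     1.   ]]
top [[438.5587102637981, 0.0, 312.85302345210795], [0.0, 438.5587102637981, 196.94426940743458], [0.0, 0.0, 1.0]]
[[ 0.086 -0.973  0.213  0.291]
 [-0.996 -0.085  0.015  0.009]
 [ 0.003 -0.214 -0.977  1.104]
 [ 0.     0.     0.     1.   ]]
wrist [[309.70691628693146, 0.0, 317.04527234357334], [0.0, 309.70691628693146, 199.07373555167547], [0.0, 0.0, 1.0]]
[[ 0.259  0.917  0.303  0.085]
 [ 0.966 -0.246 -0.082  0.624]
 [-0.001  0.314 -0.949  0.373]
 [ 0.     0.     0.     1.   ]]
{'t': 0.15, 'q': array([ 1.19 ,  0.053,  1.614,  0.   ,  1.476, -0.119]), 'dq': array([-0.001, -0.002, -0.004, -0.   , -0.   ,  0.   ]), 'effort': array([  0.   , -39.424, -37.072,  -0.   ,   0.005,  -0.   ]), 'tool_pos': array([0.162, 0.603, 0.23 ]), 'tool_rot': array([-1.563,  0.206, -0.205]), 'contact_force': array([ 1.324, -0.153, -0.176]), 'wrist_torque': array([-0.001,  0.02 ,  0.044]), 'opening': 0.08507732439158314}
[[ 0.966 -0.001  0.259]
 [-0.259 -0.002  0.966]
 [-0.    -1.    -0.002]]
```

View pics/scene0.png

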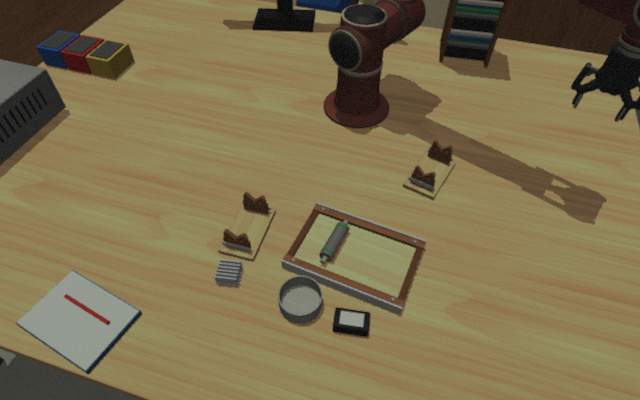

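View pics/top0.png

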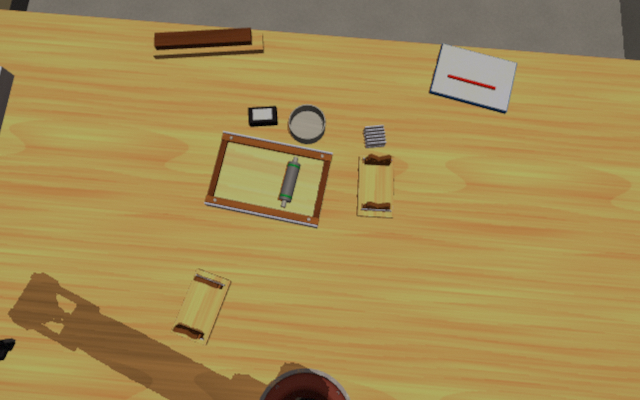

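View pics/wrist0.png

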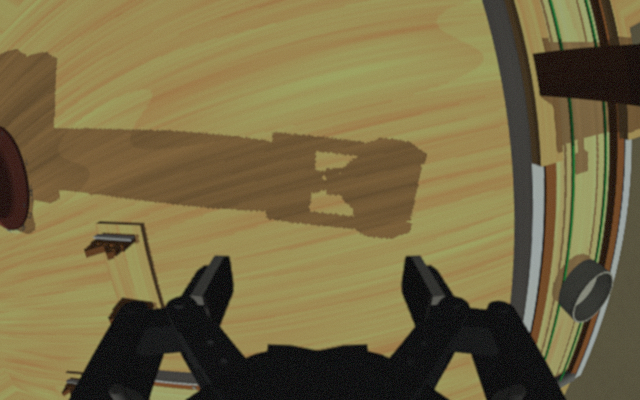

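Cradle candidates: top (376,186) / scene (248,225), and top (202,306) / scene (430,168). In the top view, image right is −y, the robot's right. So (376,186) fits, and the heat sink stands next to it. I'll confirm in a crop and measure the bed, roller and cradle.

Run:
```python
from h import *
np.set_printoptions(precision=4,suppress=True)
im=load('top0');s=load('scene0')
a=cv2.resize(im['frame'][110:235,200:400],(800,500),interpolation=cv2.INTER_CUBIC)
cv2.imwrite('pics/c1.png',a[:,:,::-1])
b=cv2.resize(s['frame'][180:310,210:430],(800,473),interpolation=cv2.INTER_CUBIC)
cv2.imwrite('pics/c2.png',b[:,:,::-1])
for p in [(376,186),(202,306)]: print(p,onz(im,*p,0.012))
for p in [(222,133),(333,153),(318,226),(206,206)]: print(p,onz(im,*p,0.026))
for p in [(289,180)]: print(p,onz(im,*p,0.034),dep(im,*p))
```

```text
(376, 186) [ 0.5719 -0.1323  0.012 ]
(202, 306) [0.2374 0.2701 0.012 ]
(222, 133) [0.6751 0.2761 0.026 ]
(333, 153) [ 0.646  -0.0153  0.026 ]
(318, 226) [0.4538 0.0073 0.026 ]
(206, 206) [0.4799 0.2908 0.026 ]
(289, 180) [0.5628 0.0898 0.034 ] [0.5584 0.0886 0.0511]
```

View pics/c1.png

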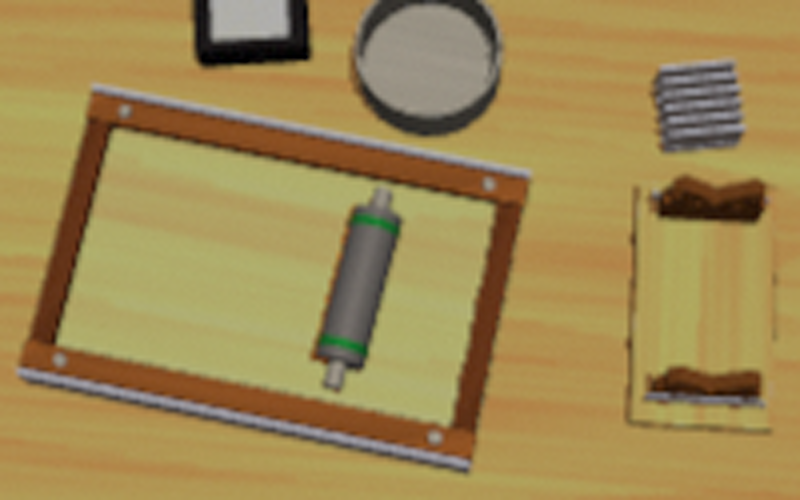

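View pics/c2.png

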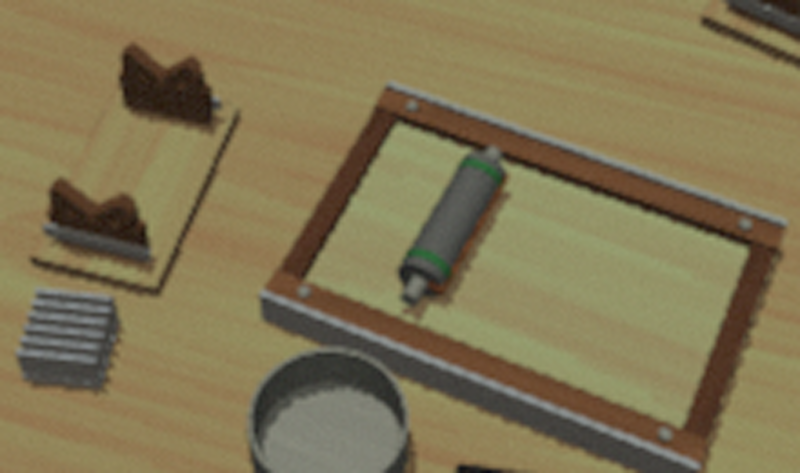

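The crop confirms the cradle at top (376,186): two V-notched cheeks, with the finned heat sink beside it. An orange tint shows low on the roller's +y side, at about (318,350) in the crop. I'll move above the bed for a closer look.

>>> servo_tool(commands=[0,0,0,4,0,-2.9,1,0,0,0,4,0,-2.9,1,0,0,0,4,0,-2.9,1,0,0,0,4,0,-2.9,1,0,0,0,4,0,-2.9,1,0,0,0,4,0,-2.9,1,0,0,0,4,0,-2.9,1,0,0,0,4,0,-2.9,1,0,0,0,4,0,-2.9,1,0,0,0,4,0,-2.9,1,0,0,0,4,0,-2.9,1,0,0,0,4,0,-2.9,1,0,-0.08,0,0,0,0,1,0,-0.07,0,0,0,0,1])

```text
t: 1.55
tool_pos: [0.5408, 0.1322, 0.2256]
tool_rot: [-1.574, 0.084, -0.079]
contact_force: [0.2, 1.6, -0.1]
opening: 0.0853
```

```bash
cat >> h.py <<'E'
def wray(im,u,v):
    K=im['camera_matrix'];T=im['cam_to_world']
    p=np.array([(u-K[0,2])/K[0,0],(v-K[1,2])/K[1,1]]);r=np.hypot(*p)
    d=np.array([*(p/max(r,1e-9)*np.sin(r)),np.cos(r)])
    return T[:3,3],T[:3,:3]@d
def wonz(im,u,v,z):
    o,d=wray(im,u,v); return o+d*(z-o[2])/d[2]
def wproj(im,P):
    K=im['camera_matrix'];T=im['cam_to_world']
    q=T[:3,:3].T@(np.asarray(P)-T[:3,3]); th=np.arctan2(np.hypot(q[0],q[1]),q[2]); s=th/np.hypot(q[0],q[1])
    return K[0,0]*q[0]*s+K[0,2],K[1,1]*q[1]*s+K[1,2]
E
python3 - <<'E'
from h import *
im=grab('wrist','w1')
cv2.imwrite('pics/w1b.png',cv2.resize(im['frame'][60:360,120:520],(800,600),interpolation=cv2.INTER_CUBIC)[:,:,::-1])
E
```

```text
(no output)
```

View pics/w1b.png

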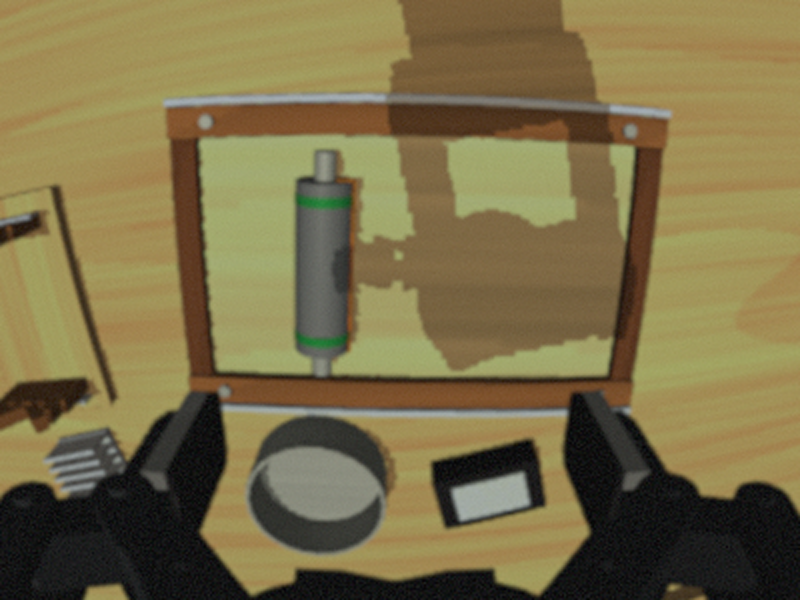

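Run:
```python
from h import *
s=load('scene0')['frame'][215:270,310:360]; w=load('w1')['frame'][125:255,255:310]
a=cv2.resize(s,(500,550),interpolation=cv2.INTER_CUBIC); b=cv2.resize(w,(233,550),interpolation=cv2.INTER_CUBIC)
cv2.imwrite('pics/c3.png',np.hstack([a,b])[:,:,::-1])
```

```text
(no output)
```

View pics/c3.png

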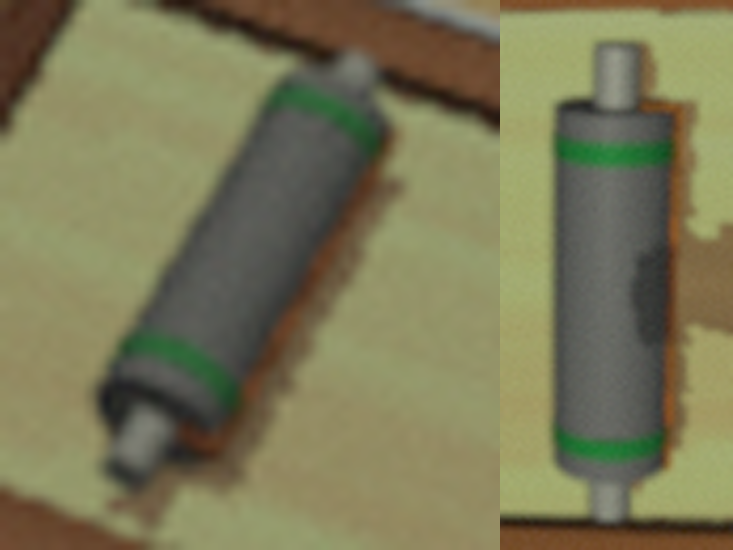

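Run:
```python
from h import *
np.set_printoptions(precision=4,suppress=True)
im=load('w1')
f=lambda x,y:(255+(x-500)/4.236,125+y/4.236)
for y,l,r in [(130,557,677),(300,556,676),(450,557,667)]:
    o,a=wray(im,*f(l,y));_,b=wray(im,*f(r,y));d=a/np.linalg.norm(a)+b/np.linalg.norm(b)
    print('axis',o+d*(0.034-o[2])/d[2], 'w',wonz(im,*f(l,y),.034),wonz(im,*f(r,y),.034))
print('stub tips',wonz(im,*f(618,42),.04),wonz(im,*f(610,520),.04))
# bed inner/outer corners from w1b (x/2+120,y/2+60)
g=lambda x,y:(x/2+120,y/2+60)
print('screws z?',[ (wonz(im,*g(*p),.046),wonz(im,*g(*p),.028)) for p in [(206,121),(631,130),(224,391)]])
c=[wonz(im,*g(*p),.018) for p in [(200,137),(637,147),(211,375),(612,379)]]
print('inner',np.array(c))
print('w cam',im['cam_to_world'])
d=load('top0')
for p in [(275,145),(262,217),(270,180),(378,160),(374,206),(376,185)]: print(p,dep(d,*p))
```

```text
axis [0.5176 0.0963 0.034 ] w [0.5158 0.0806 0.034 ] [0.5194 0.1118 0.034 ]
axis [0.5636 0.0898 0.034 ] w [0.5619 0.0735 0.034 ] [0.5652 0.106  0.034 ]
axis [0.6072 0.0824 0.034 ] w [0.6057 0.0668 0.034 ] [0.6086 0.0979 0.034 ]
stub tips [0.4942 0.1002 0.04  ] [0.626  0.0797 0.04  ]
screws z? [(array([0.4696, 0.0386, 0.046 ]), array([0.47  , 0.0329, 0.028 ])), (array([0.4967, 0.2659, 0.046 ]), array([0.4986, 0.2729, 0.028 ])), (array([0.6287, 0.0188, 0.046 ]), array([0.638, 0.012, 0.028]))]
inner [[0.4789 0.0246 0.018 ]
 [0.51   0.2802 0.018 ]
 [0.6308 0.0018 0.018 ]
 [0.6618 0.2648 0.018 ]]
w cam [[ 0.1042  0.9452  0.3094  0.4624]
 [ 0.9946 -0.0979 -0.0357  0.1413]
 [-0.0035  0.3114 -0.9503  0.369 ]
 [ 0.      0.      0.      1.    ]]
(275, 145) [0.6533 0.1351 0.0296]
(262, 217) [0.468  0.1511 0.0027]
(270, 180) [0.5633 0.1397 0.0153]
(378, 160) [ 0.6298 -0.1287  0.0494]
(374, 206) [ 0.5092 -0.124   0.0599]
(376, 185) [ 0.5736 -0.1316  0.0157]
```

The stripe is on the roller's lower +y side: there is an orange edge in the wrist view at about (295,195), and orange on the +x end face below the stub. The roller centre is about (0.560, 0.090) with yaw about −8.5°, and the stub-to-stub length of 133 mm checks against 132. Rolling −y would end tight against the batten, so I'll roll +y, about 245°, with closed fingertips. I'm closing and descending above it now.

>>> servo_tool(commands=[0,0.02,0,0.9,4,-1.5,0,0,0.02,0,0.9,4,-1.5,0,0,0,0,0.9,4,-1.6,0,0,0,0,0,1,0,0,0,0,0,0,0,0,0,0,0,0,0,0,0,0], grip_force=20)

```text
t: 2.2
tool_pos: [0.5636, 0.0833, 0.0949]
tool_rot: [-1.57, 0.114, -0.118]
contact_force: [0.3, -0.1, 0.9]
opening: 0.0004
```

```bash
cat > st.py <<'E'
from h import *
import sys
np.set_printoptions(precision=4,suppress=True)
def st():
    o=monitor.get_obs();M=R.from_rotvec(o['tool_rot']).as_matrix()
    print('t',round(o['t'],2),'pos',o['tool_pos'],'F',o['contact_force'],'open',round(o['opening'],4));print('xyz cols',M.round(3).tolist());return o,M
if __name__=='__main__':
    st();n=sys.argv[1];im=grab('wrist',n)
    cv2.imwrite('pics/'+n+'b.png',cv2.resize(im['frame'][60:360,120:520],(800,600),interpolation=cv2.INTER_CUBIC)[:,:,::-1])
E
python3 st.py w2
```

```text
t 2.2 pos [0.5636 0.0833 0.0949] F [ 0.3005 -0.0814  0.8822] open 0.0004
xyz cols [[0.989, 0.002, 0.147], [-0.147, -0.003, 0.989], [0.003, -1.0, -0.002]]
```

View pics/w2b.png

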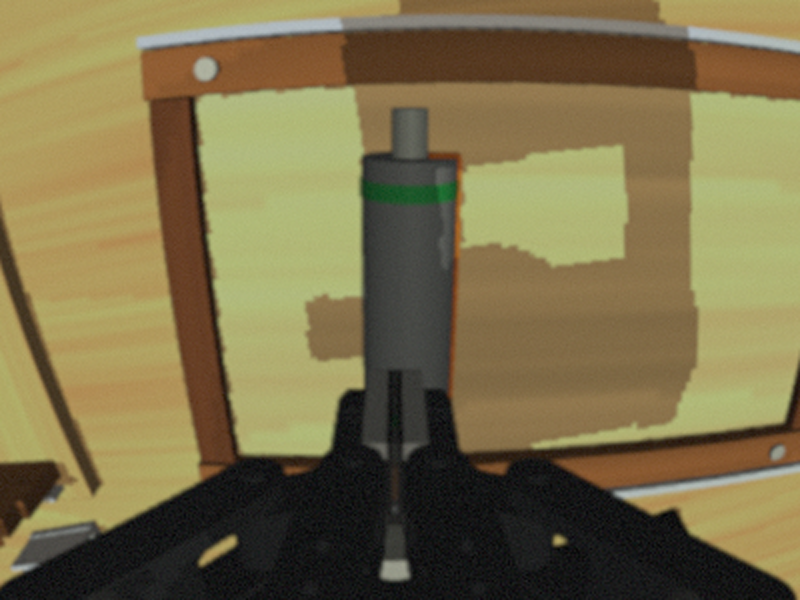

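>>> servo_tool(commands=[0,0,0,0,3,0,0,0,0,0,0,1.0,0,0,0,0,0,0,0.3,0,0,0,0,0,0,0.15,0,0,0,0,0,0,0.1,0,0])

```text
t: 2.75
tool_pos: [0.5709, 0.0862, 0.0596]
tool_rot: [-1.568, 0.097, -0.129]
contact_force: [1.1, -0.5, -0.1]
opening: 0.0003
```

```bash
python3 -c "
from st import *
o,M=st();print(o['q'],o['dq'],o['wrist_torque'],o['effort'])"
```

```text
t 2.75 pos [0.5709 0.0862 0.0596] F [ 1.0734 -0.5168 -0.0962] open 0.0003
xyz cols [[0.989, 0.021, 0.144], [-0.144, -0.002, 0.99], [0.021, -1.0, 0.001]]
[ 0.022   0.0964  1.8701 -0.0023  1.1545 -1.4038] [ 0.0045  0.0031 -0.0062  0.0005 -0.013   0.0018] [-0.059   0.0239 -0.0293] [  0.0209 -36.6001 -32.3524  -0.0035  -0.0482  -0.0001]
```

>>> servo_tool(commands=[0,0,0,0,0,0,0])

```text
t: 2.85
tool_pos: [0.5715, 0.0863, 0.0606]
tool_rot: [-1.568, 0.096, -0.13]
contact_force: [0.1, 0.0, -0.1]
opening: -0.0001
```

>>> servo_tool(commands=[0,0,0.02,-0.7,0.4,-0.4,0,0,0,0,0,0.3,0,0])

```text
t: 3.05
tool_pos: [0.5647, 0.0832, 0.0549]
tool_rot: [-1.566, 0.11, -0.116]
contact_force: [0.0, 0.7, -1.4]
opening: -0.0
```

>>> servo_tool(commands=[0,0,0,0,0.2,0,0])

```text
t: 3.15
tool_pos: [0.5647, 0.083, 0.0528]
tool_rot: [-1.566, 0.11, -0.116]
contact_force: [0.6, 0.6, 0.9]
opening: 0.0003
```

```bash
python3 -c "
from st import *
st()"
```

```text
t 3.15 pos [0.5647 0.083  0.0528] F [0.596  0.626  0.9449] open 0.0003
xyz cols [[0.99, 0.004, 0.144], [-0.144, 0.002, 0.99], [0.004, -1.0, 0.002]]
```

>>> servo_tool(commands=[0,0,0,0,0.25,0.1,0,0,0,0,0,0.15,0,0])

```text
t: 3.35
tool_pos: [0.565, 0.0841, 0.0497]
tool_rot: [-1.566, 0.111, -0.116]
contact_force: [-5.3, 0.9, 14.7]
opening: 0.0003
```

>>> servo_tool(commands=[0,0,0,0,0.15,0,0])

```text
t: 3.45
tool_pos: [0.5651, 0.0844, 0.0498]
tool_rot: [-1.565, 0.112, -0.115]
contact_force: [-6.3, 0.8, 11.5]
opening: 0.0001
```

>>> servo_tool(commands=[0,0,0,0,0.15,0.4,0,0,0,0,0,0.15,0.4,0,0,0,0,0,0.15,0.4,0,0,0,0,0,0.15,0.4,0])

```text
t: 3.85
tool_pos: [0.5679, 0.1017, 0.0499]
tool_rot: [-1.564, 0.115, -0.112]
contact_force: [-4.4, 0.1, 10.1]
opening: 0.0002
```

```bash
python3 st.py w3
```

```text
t 3.85 pos [0.5679 0.1017 0.0499] F [-4.3945  0.1112 10.138 ] open 0.0002
xyz cols [[0.99, -0.001, 0.144], [-0.144, 0.004, 0.99], [-0.002, -1.0, 0.004]]
```

View pics/w3b.png

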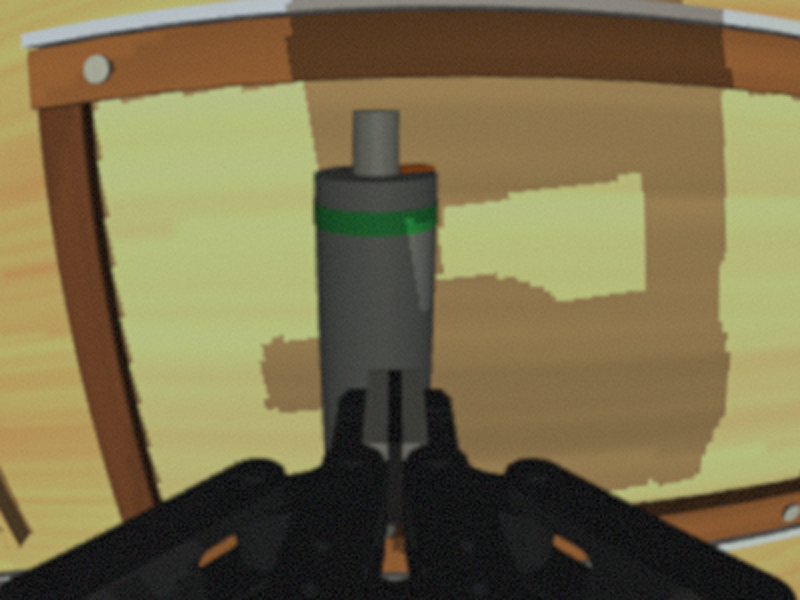

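>>> servo_tool(commands=[0,0,0,0,0.15,0.4,0,0,0,0,0,0,0,0,0,0,0,0,-0.6,0,0,0,0,0,0,-1.2,0,0,0,0,0,0.4,0,0,0,0,0,0,0.15,0,0])

```text
validation failed for argument at $.co...
```

```bash
python3 st.py w4
```

```text
t 3.9 pos [0.5679 0.1023 0.0498] F [-4.1335  0.9334  8.2786] open 0.0001
xyz cols [[0.99, -0.001, 0.144], [-0.144, 0.005, 0.99], [-0.002, -1.0, 0.004]]
```

View pics/w4b.png

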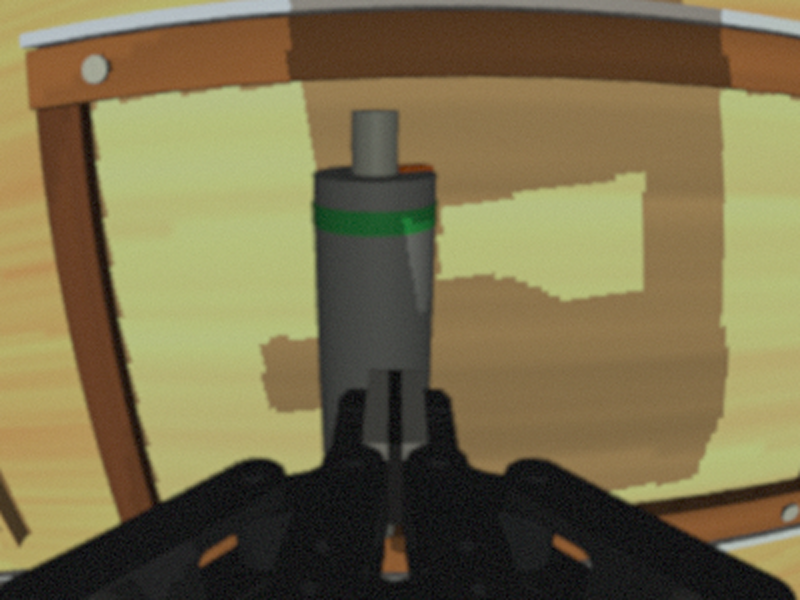

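>>> servo_tool(commands=[0,0,0,0,0.15,0.4,0,0,0,0,0,0,0,0,0,0,0,0,-0.6,0,0,0,0,0,0,0,-1.2,0,0,0,0,0,0.4,0,0,0,0,0,0,0.1,0,0])

```text
t: 4.55
tool_pos: [0.5669, 0.0935, 0.0507]
tool_rot: [-1.563, 0.115, -0.112]
contact_force: [-1.0, 0.2, 0.2]
opening: 0.0003
```

```bash
python3 st.py w5
```

```text
t 4.55 pos [0.5669 0.0935 0.0507] F [-1.0175  0.1802  0.2405] open 0.0003
xyz cols [[0.99, -0.001, 0.144], [-0.144, 0.005, 0.99], [-0.002, -1.0, 0.004]]
```

View pics/w5b.png

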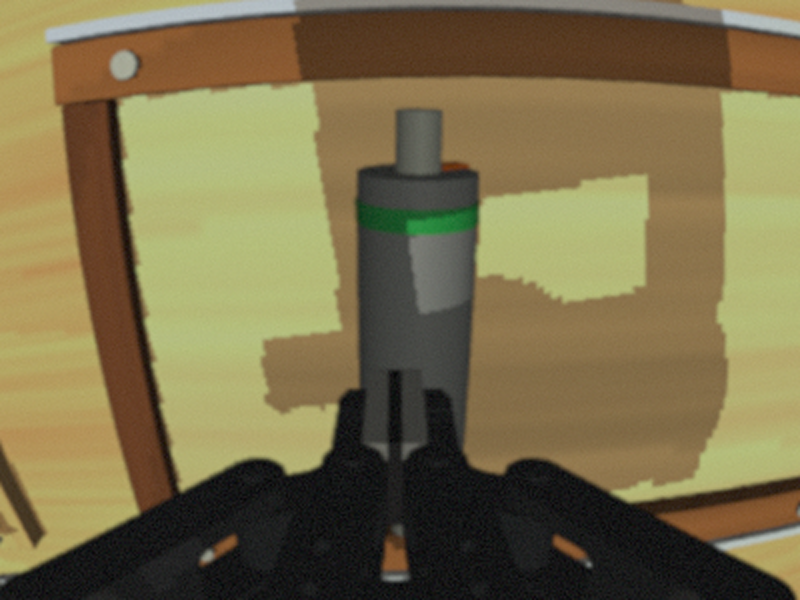

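>>> servo_tool(commands=[0,0,0,0,0.2,0,0,0,0,0,0,0.15,0.4,0,0,0,0,0,0.15,0.4,0,0,0,0,0,0.15,0.4,0,0,0,0,0,0.15,0.4,0,0,0,0,0,0.15,0.4,0,0,0,0,0,0.15,0.4,0,0,0,0,0,0,0,0,0,0,0,0,-0.6,0,0,0,0,0,0,0,-1.3,0,0,0,0,0,0.4,0,0,0,0,0,0,0.1,0,0])

```text
t: 5.8
tool_pos: [0.5694, 0.1056, 0.0506]
tool_rot: [-1.561, 0.118, -0.108]
contact_force: [-0.5, -0.2, -0.1]
opening: -0.0002
```

```bash
python3 st.py w6
```

```text
t 5.8 pos [0.5694 0.1056 0.0506] F [-0.5489 -0.1707 -0.1008] open -0.0002
xyz cols [[0.99, -0.006, 0.144], [-0.144, 0.008, 0.99], [-0.007, -1.0, 0.007]]
```

View pics/w6b.png

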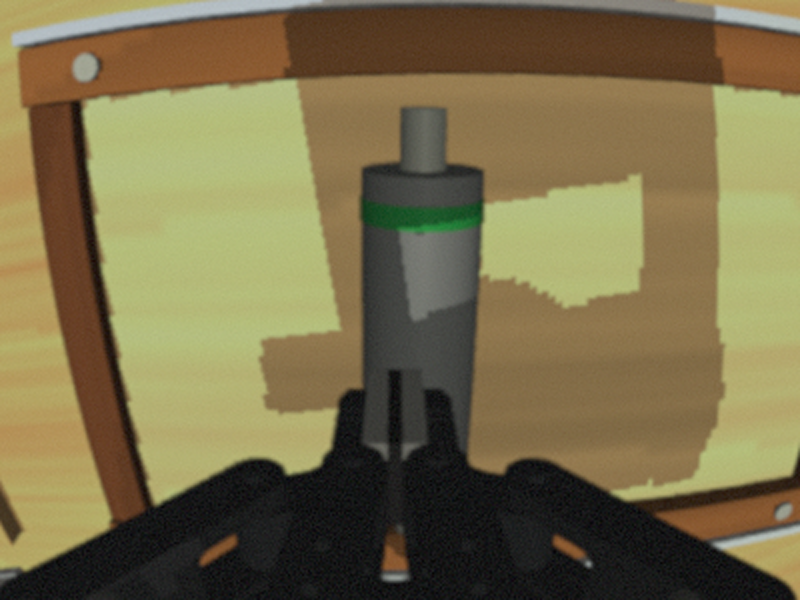

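>>> servo_tool(commands=[-0.008,0,-0.006,0,0,0.15,0,0,0,0,0,0.25,0,0,0,0,0,0,0.15,0.4,0,0,0,0,0,0.15,0.4,0,0,0,0,0,0.15,0.4,0,0,0,0,0,0.15,0.4,0,0,0,0,0,0.15,0.4,0,0,0,0,0,0.15,0.4,0,0,0,0,0,0,0,0,0,0,0,0,-0.6,0,0,0,0,0,0,0,-1.2,0,0,0,0,0,0.4,0,0,0,0,0,0,0.1,0,0])

```text
t: 7.15
tool_pos: [0.5723, 0.1224, 0.0508]
tool_rot: [-1.568, 0.114, -0.11]
contact_force: [0.1, -0.4, 0.7]
opening: 0.0001
```

```bash
python3 st.py w7
```

```text
t 7.15 pos [0.5723 0.1224 0.0508] F [ 0.0687 -0.3711  0.6928] open 0.0001
xyz cols [[0.99, -0.003, 0.142], [-0.142, -0.0, 0.99], [-0.003, -1.0, -0.001]]
```

View pics/w7b.png

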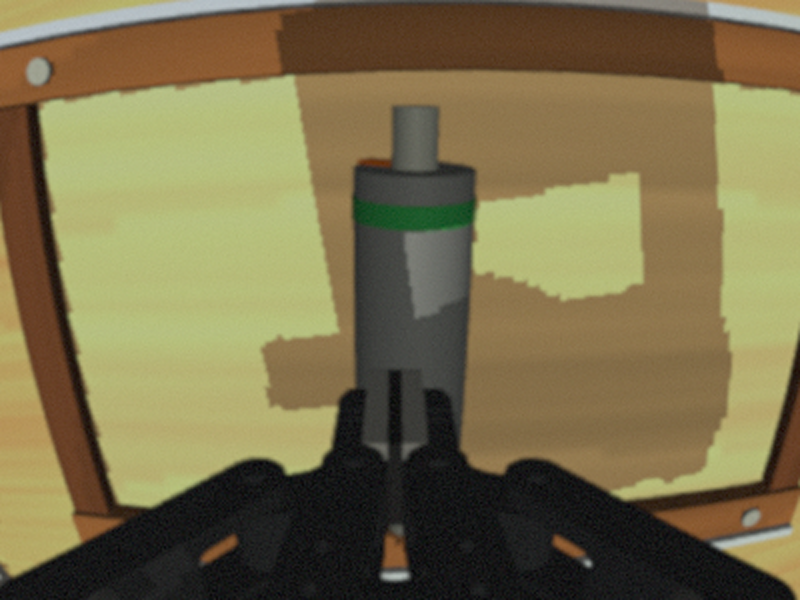

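>>> servo_tool(commands=[0,0,0,0,0.25,0,0,0,0,0,0,0.15,0.4,0,0,0,0,0,0.15,0.4,0,0,0,0,0,0.15,0.4,0,0,0,0,0,0.15,0.4,0,0,0,0,0,0.15,0.4,0,0,0,0,0,0.15,0.4,0,0,0,0,0,0,0,0,0,0,0,0,-0.6,0,0,0,0,0,0,0,-1.25,0,0,0,0,0,0.4,0,0,0,0,0,0,0.1,0,0])

```text
t: 8.4
tool_pos: [0.575, 0.1351, 0.0503]
tool_rot: [-1.565, 0.118, -0.107]
contact_force: [0.8, 0.1, -0.9]
opening: 0.0001
```

```bash
python3 st.py w8
```

```text
t 8.4 pos [0.575  0.1351 0.0503] F [ 0.7718  0.1014 -0.9304] open 0.0001
xyz cols [[0.99, -0.007, 0.143], [-0.143, 0.003, 0.99], [-0.007, -1.0, 0.002]]
```

View pics/w8b.png

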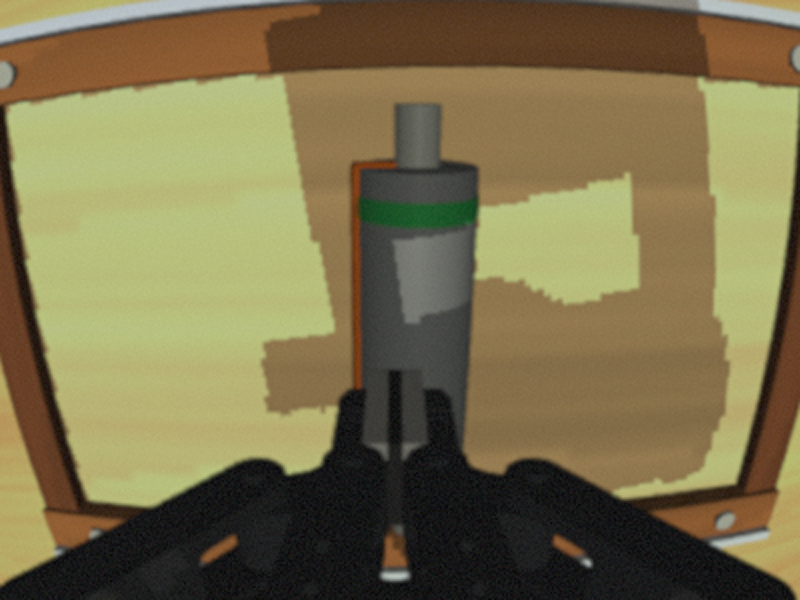

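>>> servo_tool(commands=[0,0,-0.006,0,0.25,0,0,0,0,0,0,0.15,0.4,0,0,0,0,0,0.15,0.4,0,0,0,0,0,0.15,0.4,0,0,0,0,0,0.15,0.4,0,0,0,0,0,0.15,0.4,0,0,0,0,0,0.15,0.4,0,0,0,0,0,0,0,0,0,0,0,0,-0.6,0,0,0,0,0,0,0,-1.25,0,0,0,0,0,0.4,0,0,0,0,0,0,0.1,0,0])

```text
t: 9.65
tool_pos: [0.5776, 0.1482, 0.0505]
tool_rot: [-1.562, 0.116, -0.111]
contact_force: [-0.2, 0.4, 1.2]
opening: 0.0001
```

```bash
python3 st.py w9
```

```text
t 9.65 pos [0.5776 0.1482 0.0505] F [-0.1852  0.4284  1.2196] open 0.0001
xyz cols [[0.99, -0.003, 0.144], [-0.144, 0.006, 0.99], [-0.004, -1.0, 0.006]]
```

View pics/w9b.png

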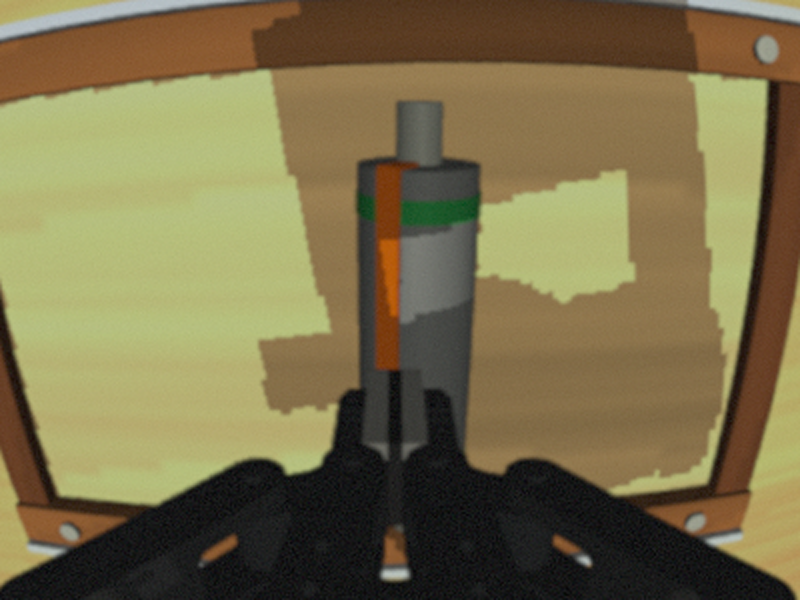

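```bash
cat > ang.py <<'E'
from h import *
import sys
np.set_printoptions(precision=4,suppress=True)
def ang(im,rows,zc,lo=240,hi=380,yaw=None,ray=wray):
    hsv=cv2.cvtColor(im['frame'],cv2.COLOR_RGB2HSV).astype(int)
    out=[]
    for v in rows:
        h,s,va=hsv[v].T
        org=(h<=16)&(s>200); gry=(s<60)
        idx=np.arange(640);w=(idx>lo)&(idx<hi)
        g=idx[gry&w]; o=idx[org&w&(idx>g.min()-8)&(idx<g.max()+8)]
        allp=np.r_[g,o]
        l,r=allp.min()-.5,allp.max()+.5
        O,a=ray(im,l,v);_,b=ray(im,r,v);_,c=ray(im,o.mean(),v)
        out.append((v,l,r,o.mean(),len(o),O,a,b,c))
    pts=[]
    for v,l,r,m,n,O,a,b,c in out:
        d=a/np.linalg.norm(a)+b/np.linalg.norm(b); pts.append(O+d*(zc-O[2])/d[2])
    pts=np.array(pts); p=np.polyfit(pts[:,0],pts[:,1],1); th=np.arctan(p[0]) if yaw is None else yaw
    ax=np.array([np.cos(th),np.sin(th),0]); yy=np.array([-np.sin(th),np.cos(th),0])
    res=[]
    for (v,l,r,m,n,O,a,b,c),P in zip(out,pts):
        q=O-P; d2=np.array([c@yy,c[2]]); q2=np.array([q@yy,q[2]])
        A=d2@d2;B=2*q2@d2;C=q2@q2-.016**2
        D=B*B-4*A*C
        t=(-B-np.sqrt(max(D,0)))/(2*A); h=q2+t*d2
        an=np.degrees(np.arctan2(h[0],h[1])); res.append(an)
        print(v,l,r,round(m,1),n,'axis',P,'ang(+ =+y side)',round(an,1))
    print('yaw',np.degrees(th),'mean ang',np.mean(res),'axis y@x=.56',np.mean(pts[:,1]-np.tan(th)*(pts[:,0]-.56)))
    return pts,np.mean(res)
if __name__=='__main__':
    ang(load(sys.argv[1]),eval(sys.argv[2]),float(sys.argv[3]))
E
python3 ang.py w9 '[145,150,172,176,180,200,210,220]' 0.034
```

```text
145 299.5 358.5 314.0 11 axis [0.5231 0.163  0.034 ] ang(+ =+y side) -29.0
150 299.5 358.5 313.5 10 axis [0.5257 0.1626 0.034 ] ang(+ =+y side) -30.1
172 299.5 357.5 313.5 10 axis [0.5374 0.1608 0.034 ] ang(+ =+y side) -29.6
176 299.5 357.5 313.2 9 axis [0.5396 0.1605 0.034 ] ang(+ =+y side) -30.3
180 299.5 357.5 313.5 10 axis [0.5417 0.1602 0.034 ] ang(+ =+y side) -29.9
200 299.5 356.5 313.5 10 axis [0.5529 0.1584 0.034 ] ang(+ =+y side) -29.4
210 299.5 355.5 313.5 10 axis [0.5586 0.1573 0.034 ] ang(+ =+y side) -28.7
220 299.5 355.5 313.0 9 axis [0.5645 0.1566 0.034 ] ang(+ =+y side) -30.1
yaw -8.931971453317722 mean ang -29.660356757629202 axis y@x=.56 0.15723376848529635
```

>>> servo_tool(commands=[0,0,0,0,0.25,0,0,0,0,0,0,0.15,0.4,0,0,0,0,0,0.15,0.4,0,0,0,0,0,0.15,0.4,0,0,0,0,0,0.15,0,0])

```text
t: 10.2
tool_pos: [0.5801, 0.1621, 0.0499]
tool_rot: [-1.559, 0.119, -0.109]
contact_force: [-5.2, 0.8, 9.6]
opening: 0.0002
```

```bash
python3 st.py w10;python3 ang.py w10 '[145,150,172,176,180,200,210,220]' 0.034
```

```text
t 10.2 pos [0.5801 0.1621 0.0499] F [-5.2147  0.8047  9.5545] open 0.0002
xyz cols [[0.989, -0.006, 0.145], [-0.145, 0.01, 0.989], [-0.008, -1.0, 0.009]]
145 284.5 344.5 313.5 10 axis [0.5244 0.1696 0.034 ] ang(+ =+y side) -1.8
150 285.5 344.5 313.0 11 axis [0.5271 0.1695 0.034 ] ang(+ =+y side) -3.6
172 285.5 344.5 314.0 11 axis [0.5387 0.1677 0.034 ] ang(+ =+y side) -1.9
176 285.5 344.5 313.5 10 axis [0.5409 0.1674 0.034 ] ang(+ =+y side) -2.8
180 285.5 344.5 313.0 11 axis [0.5431 0.1671 0.034 ] ang(+ =+y side) -3.7
200 286.5 343.5 313.0 11 axis [0.5542 0.1654 0.034 ] ang(+ =+y side) -3.7
210 286.5 342.5 312.5 10 axis [0.5599 0.1643 0.034 ] ang(+ =+y side) -3.7
220 286.5 342.5 313.0 9 axis [0.5657 0.1634 0.034 ] ang(+ =+y side) -2.8
yaw -8.648176764119244 mean ang -2.9990640888411777 axis y@x=.56 0.16441949427467722
```

>>> servo_tool(commands=[0,0,0,0,0.15,0.15,0,0,0,0,0,0.1,0,0,0,0,0,0,-0.6,0,0,0,0,0,0,-3,0,1,0,0,0,0,-3,0,1,-0.01,0,-0.006,0,-1,0,1,0,0,0,0,0,0,1])

```text
t: 10.95
tool_pos: [0.5801, 0.1636, 0.1268]
tool_rot: [-1.569, 0.118, -0.11]
contact_force: [0.4, 0.4, -0.1]
opening: 0.0575
```

```bash
python3 st.py w11;python3 -c "
from st import *
grab('top','top1');grab('scene','scene1')"
```

```text
t 10.95 pos [0.5801 0.1636 0.1268] F [ 0.4086  0.3912 -0.1186] open 0.0575
xyz cols [[0.989, -0.005, 0.144], [-0.144, -0.001, 0.99], [-0.005, -1.0, -0.002]]
```

View pics/w11b.png

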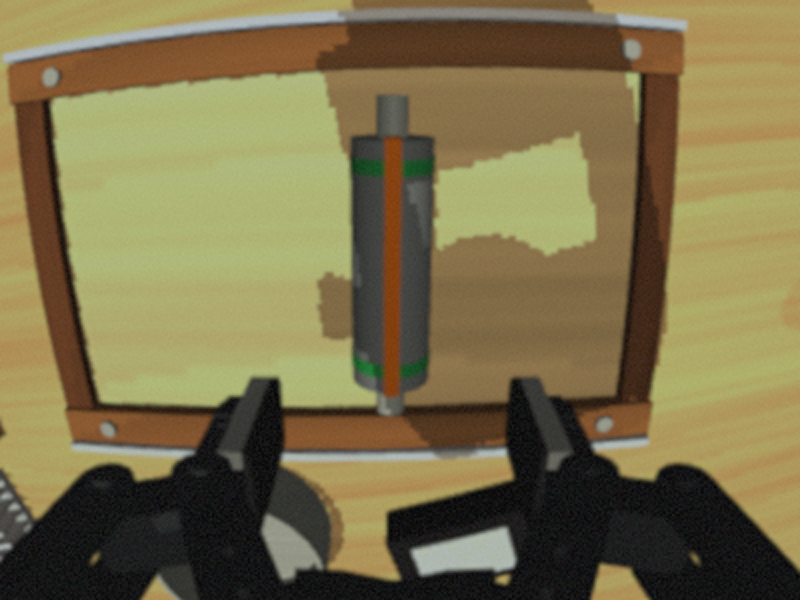

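```bash
python3 ang.py w11 '[132,137,150,160,170,180,190,200,210,220,230]' 0.034; python3 -c "
from h import *
im=load('w11')
# stub tips
print(wonz(im,393/2+120,96/2+60,.04),wonz(im,391/2+120,414/2+60,.034))
print(im['cam_to_world'][:3,3])"
```

```text
132 295.5 335.5 316.5 6 axis [0.5252 0.1708 0.034 ] ang(+ =+y side) 2.8
137 295.5 335.5 316.5 6 axis [0.529  0.1702 0.034 ] ang(+ =+y side) 2.8
150 296.5 335.5 316.5 6 axis [0.5391 0.1691 0.034 ] ang(+ =+y side) 1.5
160 296.5 335.5 316.5 6 axis [0.5469 0.168  0.034 ] ang(+ =+y side) 1.5
170 296.5 334.5 316.0 5 axis [0.5547 0.1664 0.034 ] ang(+ =+y side) 1.5
180 296.5 334.5 315.5 6 axis [0.5627 0.1652 0.034 ] ang(+ =+y side) 0.2
190 296.5 334.5 315.5 6 axis [0.5708 0.164  0.034 ] ang(+ =+y side) 0.2
200 296.5 334.5 315.5 6 axis [0.5791 0.1628 0.034 ] ang(+ =+y side) 0.2
210 296.5 333.5 315.5 6 axis [0.5875 0.1611 0.034 ] ang(+ =+y side) 1.6
220 296.5 333.5 315.5 6 axis [0.5962 0.1599 0.034 ] ang(+ =+y side) 1.6
230 296.5 333.5 315.5 6 axis [0.6051 0.1585 0.034 ] ang(+ =+y side) 1.6
yaw -8.856159183424033 mean ang 1.4231437464228707 axis y@x=.56 0.16561469480401458
[0.50702787 0.17422997 0.04      ] [0.64050074 0.15368797 0.034     ]
[0.50244501 0.17555268 0.27042454]
```

Stripe measures +1.4° from straight up, so that part is done. The roller centre is about (0.574, 0.164). Aligning and descending for the grasp.

>>> servo_tool(commands=[0,0.008,-0.005,-0.7,2,-0.1,0.8,0,0,0,0,2,0,0.8,0,0,0,0,1.5,0,0.8,0,0,0,0,0,0,0.8])

```text
t: 11.5
tool_pos: [0.5675, 0.1625, 0.0613]
tool_rot: [-1.572, 0.131, -0.111]
contact_force: [-0.8, -0.3, -0.4]
opening: 0.0683
```

```bash
python3 st.py w12;python3 ang.py w12 '[145,155,165,175,185,195]' 0.034
```

```text
t 11.5 pos [0.5675 0.1625 0.0613] F [-0.7537 -0.3052 -0.4447] open 0.0683
xyz cols [[0.988, -0.013, 0.153], [-0.153, -0.004, 0.988], [-0.012, -1.0, -0.006]]ang.py:14: RuntimeWarning: Mean of empty slice.
  O,a=ray(im,l,v);_,b=ray(im,r,v);_,c=ray(im,o.mean(),v)
  ret = ret.dtype.type(ret / rcount)
ang.py:15: RuntimeWarning: Mean of empty slice.
  out.append((v,l,r,o.mean(),len(o),O,a,b,c))
Traceback (most recent call last):
  File "ang.py", line 32, in <module>
    ang(load(sys.argv[1]),eval(sys.argv[2]),float(sys.argv[3]))
    ~~~^^^^^^^^^^^^^^^^^^^^^^^^^^^^^^^^^^^^^^^^^^^^^^^^^^^^^^^^
  File "ang.py", line 11, in ang
    g=idx[gry&w]; o=idx[org&w&(idx>g.min()-8)&(idx<g.max()+8)]
                                   ~~~~~^^
ValueError: zero-size array to reduction operation minimum which has no identity
```

View pics/w12b.png

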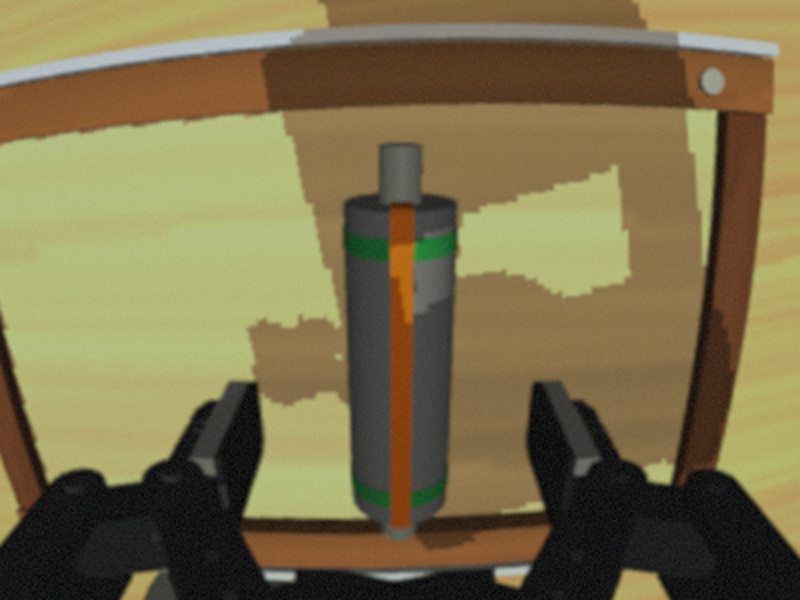

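>>> servo_tool(commands=[0.004,0,-0.012,0.65,1,0.2,0.8,0,0,0,0,1,0,0.8,0,0,0,0,0,0,0.8])

```text
t: 11.85
tool_pos: [0.5768, 0.1637, 0.0421]
tool_rot: [-1.568, 0.117, -0.124]
contact_force: [0.2, 0.2, -0.1]
opening: 0.0683
```

```bash
python3 st.py w13;python3 -c "
from ang import *
ang(load('w13'),[190,205,215,225,235,245],.034,lo=282,hi=348)"
```

```text
t 11.85 pos [0.5768 0.1637 0.0421] F [ 0.162   0.1598 -0.0701] open 0.0683
xyz cols [[0.988, 0.004, 0.153], [-0.153, -0.001, 0.988], [0.004, -1.0, -0.0]]
190 284.5 345.5 315.0 11 axis [0.543  0.1684 0.034 ] ang(+ =+y side) 0.2
205 284.5 344.5 315.0 11 axis [0.551  0.1669 0.034 ] ang(+ =+y side) 1.1
215 284.5 344.5 315.0 11 axis [0.5565 0.166  0.034 ] ang(+ =+y side) 1.1
225 285.5 343.5 315.0 11 axis [0.5621 0.1651 0.034 ] ang(+ =+y side) 1.1
235 285.5 343.5 315.0 11 axis [0.568  0.1642 0.034 ] ang(+ =+y side) 1.1
245 286.5 342.5 315.5 10 axis [0.5739 0.1633 0.034 ] ang(+ =+y side) 2.0
yaw -9.367401445911803 mean ang 1.0819639827630805 axis y@x=.56 0.16550665310556642
```

View pics/w13b.png

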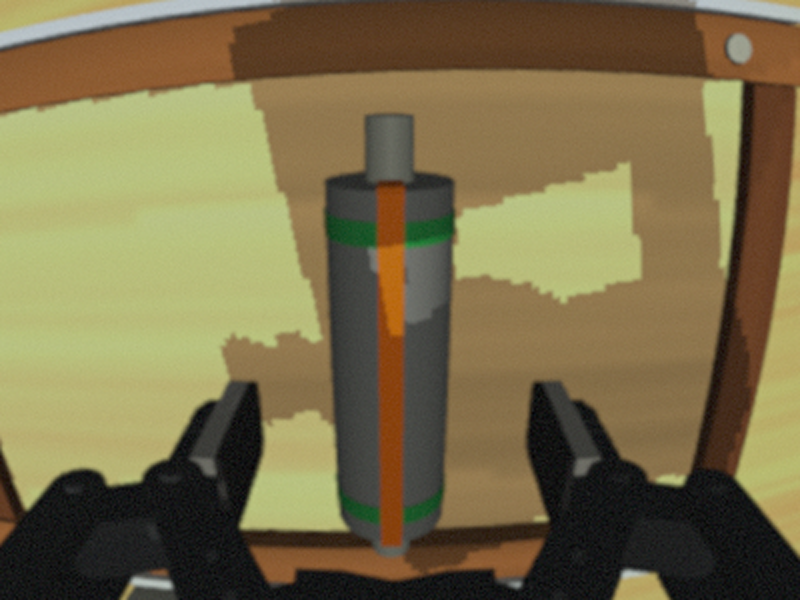

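>>> servo_tool(commands=[0,0,0.004,-0.2,1,-0.06,0.8,0,0,0,0,0.8,0,0.8,0,0,0,0,0.3,0,0.8,0,0,0,0,0,0,0.8])

```text
t: 12.3
tool_pos: [0.5761, 0.1636, 0.0213]
tool_rot: [-1.567, 0.118, -0.123]
contact_force: [0.6, -0.4, 0.0]
opening: 0.0682
```

```bash
python3 st.py w14;python3 -c "
from ang import *
ang(load('w14'),[190,205,215,225,235,245],.034,lo=275,hi=355)"
```

```text
t 12.3 pos [0.5761 0.1636 0.0213] F [ 0.5518 -0.4367  0.033 ] open 0.0682
xyz cols [[0.988, 0.003, 0.153], [-0.153, 0.0, 0.988], [0.003, -1.0, 0.001]]Traceback (most recent call last):
  File "<string>", line 3, in <module>
    ang(load('w14'),[190,205,215,225,235,245],.034,lo=275,hi=355)
    ~~~^^^^^^^^^^^^^^^^^^^^^^^^^^^^^^^^^^^^^^^^^^^^^^^^^^^^^^^^^^
  File "ang.py", line 11, in ang
    g=idx[gry&w]; o=idx[org&w&(idx>g.min()-8)&(idx<g.max()+8)]
                                   ~~~~~^^
    return umr_minimum(a, axis, None, out, keepdims, initial, where)
ValueError: zero-size array to reduction operation minimum which has no identity
```

View pics/w14b.png

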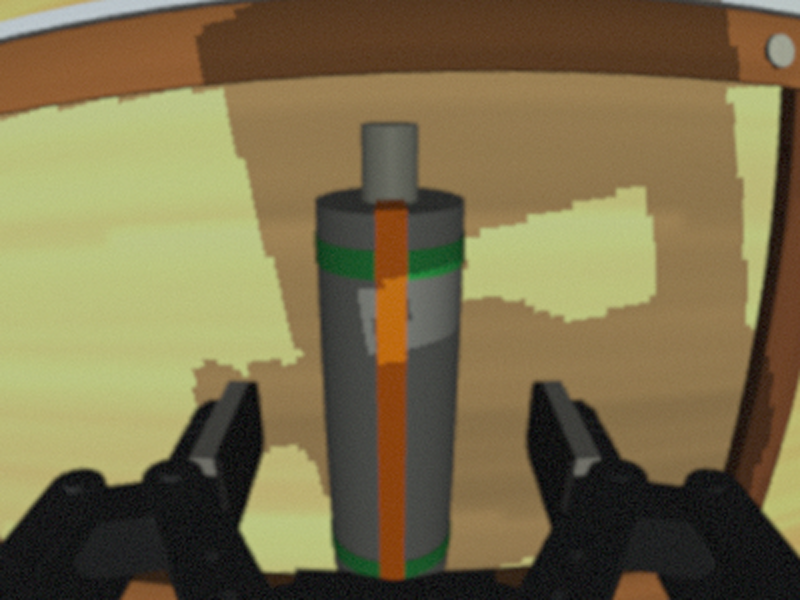

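>>> servo_tool(commands=[0,0,0,-0.1,0.1,-0.06,0.8,0,0,0,0,0,0,0.45,0,0,0,0,0,0,0.2,0,0,0,0,0,0,0.2,0,0,0,0,0,0,0.2], grip_force=20)

```text
t: 12.85
tool_pos: [0.5757, 0.1633, 0.0215]
tool_rot: [-1.566, 0.116, -0.125]
contact_force: [0.7, -0.0, -1.0]
opening: 0.031
```

>>> servo_tool(commands=[0,0,0,0,0,0,0.1,0,0,0,0,0,0,0.1], grip_force=60)

```text
t: 13.05
tool_pos: [0.5759, 0.1634, 0.0217]
tool_rot: [-1.566, 0.116, -0.125]
contact_force: [-0.8, 0.1, -1.1]
opening: 0.0299
```

```bash
python3 st.py w15
```

```text
t 13.05 pos [0.5759 0.1634 0.0217] F [-0.8163  0.142  -1.0739] open 0.0299
xyz cols [[0.988, 0.006, 0.153], [-0.153, 0.001, 0.988], [0.006, -1.0, 0.002]]
```

View pics/w15b.png

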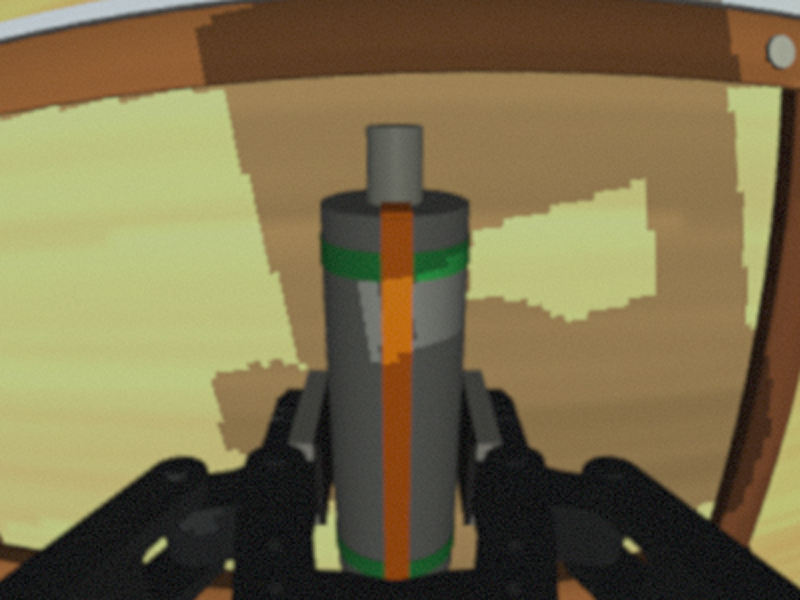

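>>> servo_tool(commands=[0,0,0,0,-1,0,0.1,0,0,0,0,-3,0,0.1,0,0,0,0,-4,0,0.1,0,0,0,0,-4,0,0.1,0,0,0,0,0,0,0.1])

```text
t: 13.6
tool_pos: [0.5725, 0.1629, 0.1441]
tool_rot: [-1.568, 0.122, -0.119]
contact_force: [0.4, -0.1, -0.5]
opening: 0.0301
```

```bash
python3 st.py w16
python3 - <<'E'
from h import *
t=load('top0')['frame'][145:225,345:405];s=load('scene0')['frame'][185:265,215:280]
cv2.imwrite('pics/c4.png',cv2.resize(t,(600,800)[::1],interpolation=cv2.INTER_CUBIC)[:600,:,::-1])
a=cv2.resize(t,(420,560),interpolation=cv2.INTER_CUBIC);b=cv2.resize(s,(380,468),interpolation=cv2.INTER_CUBIC)
b=cv2.copyMakeBorder(b,0,92,0,0,cv2.BORDER_CONSTANT)
cv2.imwrite('pics/c4.png',np.hstack([a,b])[:,:,::-1])
E
```

```text
t 13.6 pos [0.5725 0.1629 0.1441] F [ 0.3847 -0.1151 -0.4775] open 0.0301
xyz cols [[0.988, -0.002, 0.153], [-0.153, -0.0, 0.988], [-0.002, -1.0, -0.001]]
```

View pics/c4.png

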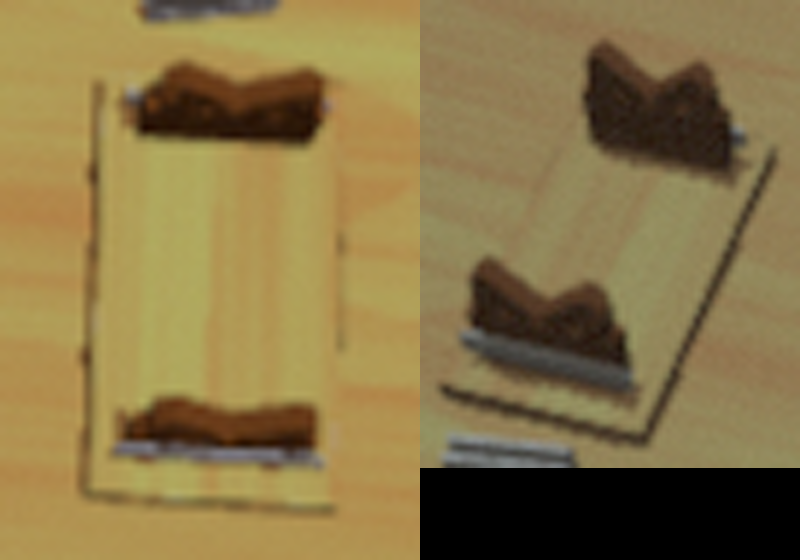

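View pics/w16b.png

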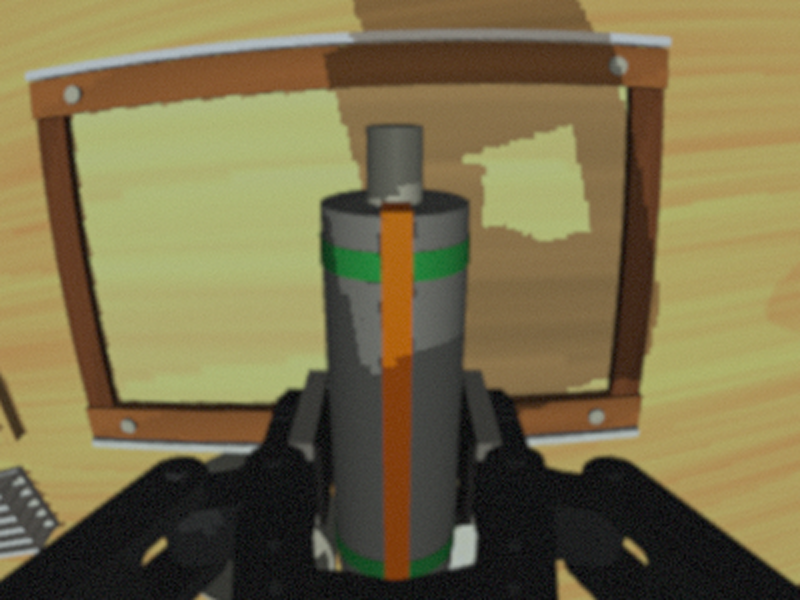

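Run:
```python
from h import *
np.set_printoptions(precision=4,suppress=True)
T=load('top0');S=load('scene0')
t=lambda x,y,z:onz(T,345+x/7,145+y/7,z); s=lambda x,y,z:onz(S,215+(x-420)/5.85,185+y/5.85,z)
print('top ++',t(99,82,.012),'-+',t(86,490,.012),'--',t(335,506,.012))
print('scn ++',s(640,432,.012),'-+',s(772,152,.012),'+-',s(445,383,.012))
print('top horns +x:',t(185,66,.075),t(315,70,.075),' -x:',t(172,400,.075),t(305,403,.075))
print('scn horns +x:',s(490,262,.075),s(598,287,.075),' -x:',s(604,43,.075),s(702,66,.075))
```

```text
top ++ [ 0.6465 -0.0842  0.012 ] -+ [ 0.4925 -0.0893  0.012 ] -- [ 0.4944 -0.1792  0.012 ]
scn ++ [ 0.6509 -0.0842  0.012 ] -+ [ 0.4986 -0.0866  0.012 ] +- [ 0.6534 -0.1694  0.012 ]
top horns +x: [ 0.6344 -0.1085  0.075 ] [ 0.6369 -0.154   0.075 ]  -x: [ 0.5146 -0.1109  0.075 ] [ 0.5175 -0.1564  0.075 ]
scn horns +x: [ 0.6316 -0.149   0.075 ] [ 0.6298 -0.1036  0.075 ]  -x: [ 0.5115 -0.153   0.075 ] [ 0.5107 -0.1086  0.075 ]
```

Lifted, with the stripe still up in the grip. The cradle seat is about (0.573, −0.131) with yaw about 1.5° (measured cheek spacing 120 mm agrees, horn spacing 45 mm is plausible). Carrying it over.

>>> servo_tool(commands=[0,0,0,0.7,-0.5,-2,0.1,0,0,0,0.7,-0.5,-4,0.1,0,0,0,0.7,0,-4,0.1,0,0,0,0.7,0,-4,0.1,0,0,0,0.7,0,-4,0.1,0,0,0,0.7,0,-4,0.1,0,0,0,0.4,0,-3,0.1,0,-0.09,0,0,0,-1.5,0.1,0,-0.08,0,0,0,0,0.1,0,0,0,0,0,0,0.1])

```text
t: 14.65
tool_pos: [0.564, -0.1145, 0.1324]
tool_rot: [-1.565, 0.01, 0.047]
contact_force: [-0.3, 0.5, -1.9]
opening: 0.0301
```

```bash
python3 st.py w17
```

```text
t 14.65 pos [ 0.564  -0.1145  0.1324] F [-0.251   0.5228 -1.9369] open 0.0301
xyz cols [[0.999, -0.036, -0.024], [0.024, 0.005, 1.0], [-0.036, -0.999, 0.006]]
```

View pics/w17b.png

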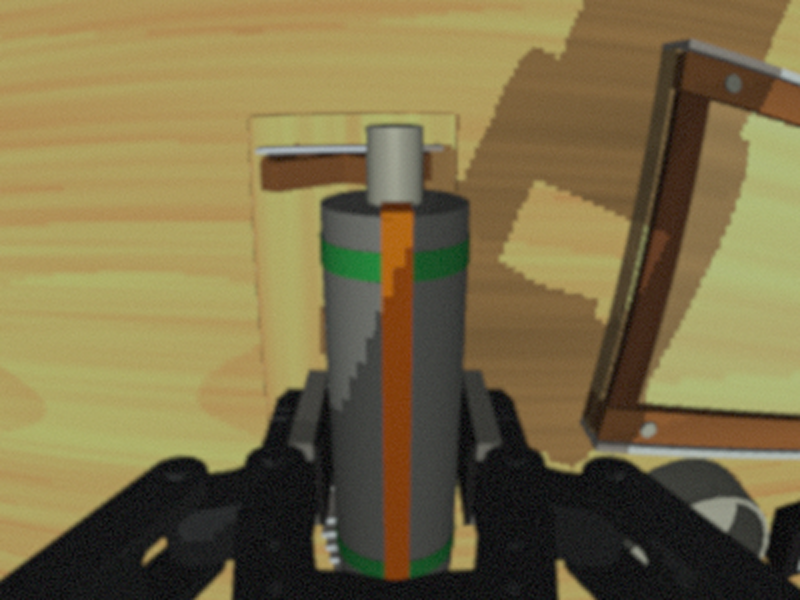

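>>> servo_tool(commands=[-0.005,0,-0.036,1.1,0,-1.6,0.1,0,0,0,0,0,0,0.1,0,0,0,0,0,0,0.1])

```text
t: 15.0
tool_pos: [0.5735, -0.128, 0.1283]
tool_rot: [-1.567, -0.012, 0.021]
contact_force: [-0.1, -0.2, -2.3]
opening: 0.0302
```

```bash
python3 st.py w18; python3 -c "
from h import *
grab('scene','scene2');im=grab('top','top2')
s=load('scene2')['frame'][160:270,190:320];t=im['frame'][130:240,310:440]
cv2.imwrite('pics/c5.png',np.hstack([cv2.resize(x,(400,338),interpolation=cv2.INTER_CUBIC) for x in (t,s)])[:,:,::-1])"
```

```text
t 15.0 pos [ 0.5735 -0.128   0.1283] F [-0.0807 -0.1851 -2.3097] open 0.0302
xyz cols [[1.0, -0.006, -0.021], [0.021, 0.003, 1.0], [-0.006, -1.0, 0.003]]
```

View pics/w18b.png

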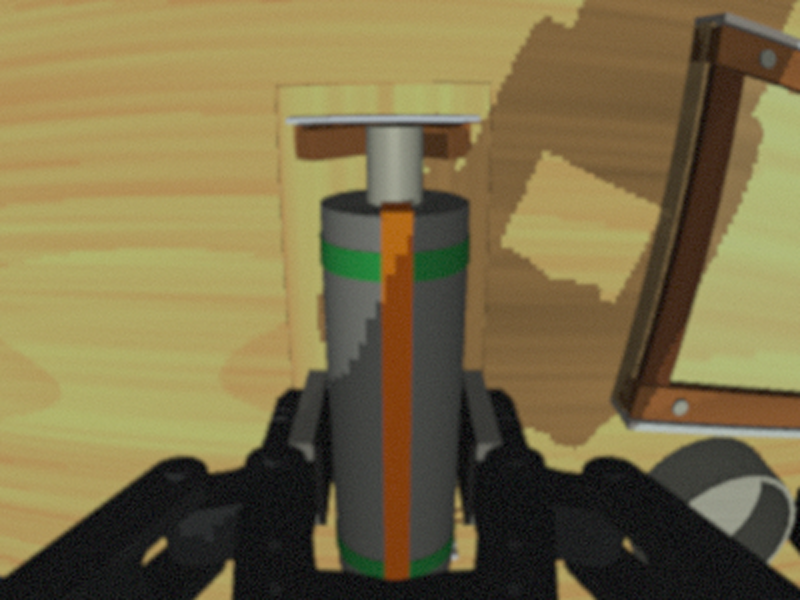

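View pics/c5.png

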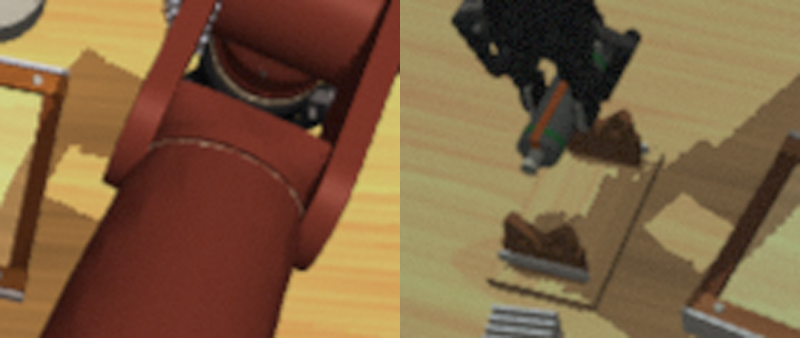

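Run:
```python
from ang import *
im=load('w18')
g=lambda x,y,z:wonz(im,x/2+120,y/2+60,z)
a,b=g(277,85,.012),g(490,83,.012);print('base -x end',a,b,(a+b)/2,np.linalg.norm(a-b))
for z in (.06,.07):
  a,b=g(288,121,z),g(480,119,z);print('strip',z,a,b,(a+b)/2,np.linalg.norm(a-b))
a,b=g(297,157,.075),g(469,157,.075);print('cheek inner top?',a,b,(a+b)/2,np.linalg.norm(a-b))
print('left base edge',g(285,250,.012),g(290,360,.012), 'right',g(487,290,.012),g(490,130,.012))
print('stub tip',g(395,126,.1283+.0123+.006), 'body end top', g(395,205,.1283+.0123+.016))
ang(im,[173,178,183,205,212,220,228],.1406,lo=275,hi=360)
```

```text
base -x end [ 0.4956 -0.1777  0.012 ] [ 0.4933 -0.0889  0.012 ] [ 0.4945 -0.1333  0.012 ] 0.08881018997845344
strip 0.06 [ 0.508  -0.1651  0.06  ] [ 0.5062 -0.0995  0.06  ] [ 0.5071 -0.1323  0.06  ] 0.06563763752030273
strip 0.07 [ 0.5074 -0.1634  0.07  ] [ 0.5057 -0.1009  0.07  ] [ 0.5065 -0.1322  0.07  ] 0.0625420312345145
cheek inner top? [ 0.5188 -0.1598  0.075 ] [ 0.5178 -0.1047  0.075 ] [ 0.5183 -0.1322  0.075 ] 0.055097160960339855
left base edge [ 0.5673 -0.1753  0.012 ] [ 0.6207 -0.1751  0.012 ] right [ 0.5843 -0.0854  0.012 ] [ 0.5132 -0.0881  0.012 ]
stub tip [ 0.5036 -0.1291  0.1466] body end top [ 0.5179 -0.1288  0.1566]
173 280.5 353.5 318.5 13 axis [ 0.5257 -0.1288  0.1406] ang(+ =+y side) 1.7
178 280.5 353.5 318.0 13 axis [ 0.528  -0.1288  0.1406] ang(+ =+y side) 1.1
183 290.5 342.5 317.7 11 axis [ 0.5303 -0.1289  0.1406] ang(+ =+y side) 1.5
205 281.5 351.5 318.0 13 axis [ 0.5405 -0.1287  0.1406] ang(+ =+y side) 1.9
212 282.5 351.5 318.0 13 axis [ 0.5439 -0.1284  0.1406] ang(+ =+y side) 1.1
220 282.5 351.5 317.8 12 axis [ 0.5478 -0.1284  0.1406] ang(+ =+y side) 0.9
228 282.5 350.5 318.3 11 axis [ 0.5518 -0.1285  0.1406] ang(+ =+y side) 2.4
yaw 0.9795053645102902 mean ang 1.5156476505199703 axis y@x=.56 -0.12827666409291358
```

>>> servo_tool(commands=[0.02,0,-0.006,0.4,0,-0.3,0.1,0,0,0,0,1.5,0,0.1,0,0,0,0,1.5,0,0.1,0,0,0,0,1,0,0.1,0,0,0,0,0,0,0.1])

```text
t: 15.65
tool_pos: [0.5778, -0.129, 0.0847]
tool_rot: [-1.546, -0.018, 0.017]
contact_force: [-0.3, -0.0, -2.1]
opening: 0.0301
```

```bash
python3 st.py w19
python3 - <<'E'
from ang import *
im=load('w19')
ang(im,[173,178,205,212,220,228],monitor.get_obs()['tool_pos'][2]+.0123,lo=275,hi=360)
E
```

```text
t 15.65 pos [ 0.5778 -0.129   0.0847] F [-0.2642 -0.0453 -2.139 ] open 0.0301
xyz cols [[1.0, 0.0, -0.022], [0.022, 0.025, 0.999], [0.001, -1.0, 0.025]]
173 280.5 353.5 317.9 12 axis [ 0.5297 -0.1302  0.0977] ang(+ =+y side) -0.3
178 280.5 353.5 317.5 14 axis [ 0.5319 -0.1301  0.0977] ang(+ =+y side) -0.9
205 282.5 352.5 318.0 13 axis [ 0.5444 -0.1296  0.0977] ang(+ =+y side) -1.0
212 282.5 351.5 318.0 13 axis [ 0.5477 -0.1298  0.0977] ang(+ =+y side) -0.2
220 282.5 351.5 318.0 13 axis [ 0.5516 -0.1297  0.0977] ang(+ =+y side) -0.2
228 282.5 350.5 318.0 13 axis [ 0.5556 -0.1298  0.0977] ang(+ =+y side) 0.7
yaw 0.9704319491318629 mean ang -0.30736078240238424 axis y@x=.56 -0.1295783113980723
```

View pics/w19b.png

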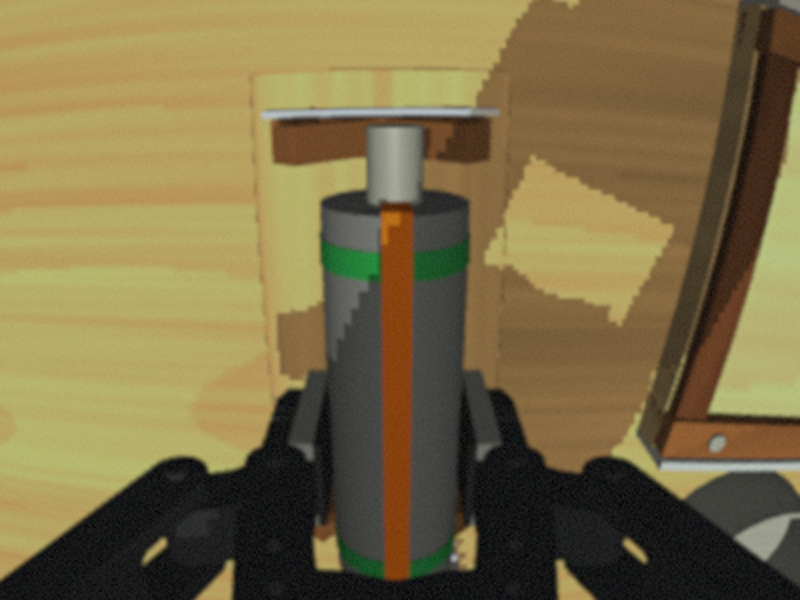

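>>> servo_tool(commands=[0,-0.004,0,0,1,-0.2,0.1,0,0,0,0,1,0,0.1,0,0,0,0,0.7,0,0.1,0,0,0,0,0,0,0.1])

```text
t: 16.1
tool_pos: [0.5785, -0.1306, 0.0565]
tool_rot: [-1.546, -0.022, 0.019]
contact_force: [0.2, 1.0, -0.7]
opening: 0.0297
```

```bash
python3 st.py w20
python3 - <<'E'
from ang import *
im=load('w20')
ang(im,[173,178,205,212,220,228],monitor.get_obs()['tool_pos'][2]+.0123,lo=275,hi=360)
E
```

```text
t 16.1 pos [ 0.5785 -0.1306  0.0565] F [ 0.2099  0.9533 -0.7106] open 0.0297
xyz cols [[1.0, 0.002, -0.027], [0.027, 0.025, 0.999], [0.002, -1.0, 0.025]]
173 280.5 352.5 318.0 13 axis [ 0.5304 -0.1323  0.0694] ang(+ =+y side) 0.7
178 280.5 353.5 318.0 13 axis [ 0.5327 -0.132   0.0694] ang(+ =+y side) -0.1
205 282.5 351.5 318.0 13 axis [ 0.5452 -0.1317  0.0694] ang(+ =+y side) -0.0
212 282.5 351.5 318.0 13 axis [ 0.5485 -0.1316  0.0694] ang(+ =+y side) -0.0
220 282.5 351.5 318.0 13 axis [ 0.5524 -0.1315  0.0694] ang(+ =+y side) -0.0
228 282.5 350.5 318.0 13 axis [ 0.5564 -0.1316  0.0694] ang(+ =+y side) 0.8
yaw 1.511201458428952 mean ang 0.22578429530657138 axis y@x=.56 -0.13134695603912075
```

View pics/w20b.png

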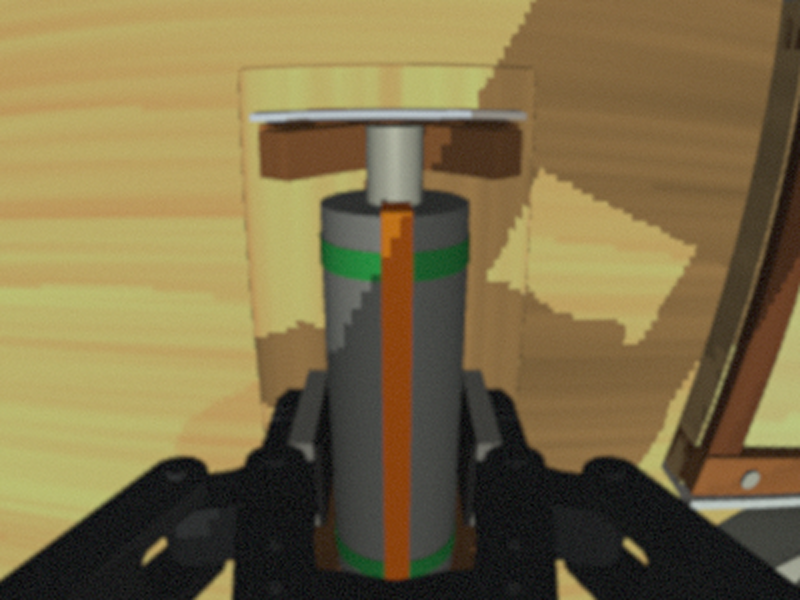

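>>> servo_tool(commands=[0,0,0,0,0.3,-0.08,0.1,0,0,0,0,0.25,0,0.1])

```text
t: 16.35
tool_pos: [0.5797, -0.1318, 0.0523]
tool_rot: [-1.547, -0.025, 0.017]
contact_force: [-0.2, 0.4, -2.1]
opening: 0.0302
```

>>> servo_tool(commands=[0,0,0,0,0.12,0,0.1])

```text
t: 16.45
tool_pos: [0.5799, -0.1318, 0.0511]
tool_rot: [-1.547, -0.025, 0.017]
contact_force: [-0.1, 0.8, -1.6]
opening: 0.03
```

>>> servo_tool(commands=[0,0,0,0,0.1,0,0.1])

```text
t: 16.55
tool_pos: [0.5801, -0.1318, 0.0502]
tool_rot: [-1.548, -0.025, 0.017]
contact_force: [-0.4, 0.3, -1.9]
opening: 0.0304
```

>>> servo_tool(commands=[0,0,0,-0.2,0.08,0,0.1])

```text
t: 16.65
tool_pos: [0.5788, -0.1318, 0.05]
tool_rot: [-1.547, -0.026, 0.015]
contact_force: [2.2, 1.7, 0.1]
opening: 0.0303
```

>>> servo_tool(commands=[0,0,0,0,0.08,0,0.1])

```text
t: 16.75
tool_pos: [0.5788, -0.1316, 0.0498]
tool_rot: [-1.547, -0.026, 0.015]
contact_force: [-2.1, 1.3, 2.0]
opening: 0.0302
```

>>> servo_tool(commands=[0,0,0,0,0.08,0,0.1])

```text
t: 16.85
tool_pos: [0.5789, -0.1316, 0.0497]
tool_rot: [-1.547, -0.026, 0.015]
contact_force: [-2.5, 1.5, 3.6]
opening: 0.03
```

```bash
python3 st.py w21
python3 - <<'E'
from ang import *
im=load('w21')
ang(im,[173,178,205,212,220,228],.062,lo=275,hi=360)
s=grab('scene','scene3')['frame'][160:270,190:320]
cv2.imwrite('pics/c6.png',cv2.resize(s,(709,600),interpolation=cv2.INTER_CUBIC)[:,:,::-1])
E
```

```text
t 16.85 pos [ 0.5789 -0.1316  0.0497] F [-2.4722  1.5329  3.5578] open 0.03
xyz cols [[1.0, 0.007, -0.027], [0.027, 0.024, 0.999], [0.007, -1.0, 0.024]]
173 280.5 353.5 318.5 14 axis [ 0.5308 -0.1329  0.062 ] ang(+ =+y side) 0.6
178 280.5 353.5 318.0 13 axis [ 0.5331 -0.1328  0.062 ] ang(+ =+y side) -0.0
205 282.5 351.5 318.0 13 axis [ 0.5456 -0.1325  0.062 ] ang(+ =+y side) 0.0
212 282.5 351.5 318.0 13 axis [ 0.549  -0.1324  0.062 ] ang(+ =+y side) 0.0
220 282.5 351.5 317.9 12 axis [ 0.5529 -0.1323  0.062 ] ang(+ =+y side) -0.1
228 283.5 350.5 318.0 13 axis [ 0.5569 -0.1322  0.062 ] ang(+ =+y side) 0.0
yaw 1.5003091509706137 mean ang 0.09650377463716919 axis y@x=.56 -0.13214057434972873
```

View pics/w21b.png

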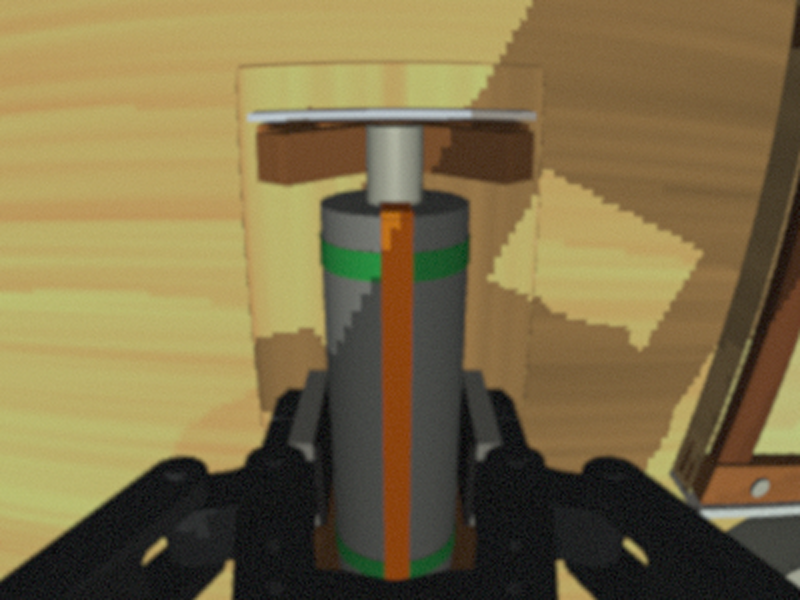

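View pics/c6.png

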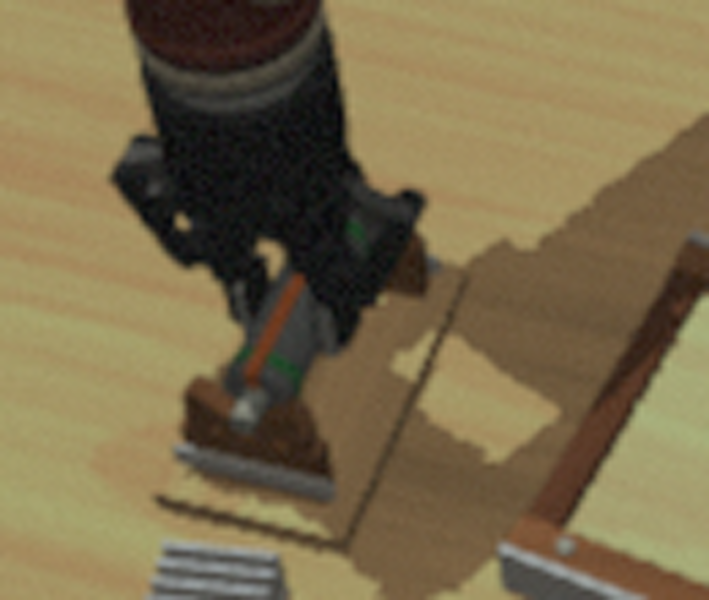

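>>> servo_tool(commands=[0,0,0.007,0,0.1,0,0.1,0,0,0,0,0.1,0,0.1])

```text
t: 17.15
tool_pos: [0.579, -0.1314, 0.0495]
tool_rot: [-1.547, -0.021, 0.022]
contact_force: [-4.4, 3.0, 7.5]
opening: 0.0302
```

>>> servo_tool(commands=[0,0,0,0,0.05,0,0.38,0,0,0,0,0,0,0.4,0,0,0,0,0,0,0.45], grip_force=20)

```text
t: 17.45
tool_pos: [0.5796, -0.132, 0.0488]
tool_rot: [-1.548, -0.022, 0.021]
contact_force: [-0.6, 0.4, 1.0]
opening: 0.0383
```

```bash
python3 st.py w22
python3 - <<'E'
from ang import *
im=load('w22')
ang(im,[173,178,205,212,220,228],.062,lo=275,hi=360)
E
```

```text
t 17.45 pos [ 0.5796 -0.132   0.0488] F [-0.574   0.4212  0.9776] open 0.0383
xyz cols [[1.0, 0.001, -0.027], [0.027, 0.022, 0.999], [0.001, -1.0, 0.022]]
173 282.5 354.5 320.5 14 axis [ 0.5315 -0.1328  0.062 ] ang(+ =+y side) 1.1
178 283.5 354.5 320.0 13 axis [ 0.5338 -0.1325  0.062 ] ang(+ =+y side) -0.3
205 283.5 353.5 320.5 14 axis [ 0.5462 -0.1324  0.062 ] ang(+ =+y side) 1.2
212 283.5 353.5 320.0 13 axis [ 0.5496 -0.1323  0.062 ] ang(+ =+y side) 0.5
220 284.5 353.5 321.0 13 axis [ 0.5535 -0.1319  0.062 ] ang(+ =+y side) 1.1
228 284.5 352.5 320.5 12 axis [ 0.5574 -0.1321  0.062 ] ang(+ =+y side) 1.3
yaw 1.5539900636575934 mean ang 0.8131926011850568 axis y@x=.56 -0.13192407632360878
```

View pics/w22b.png

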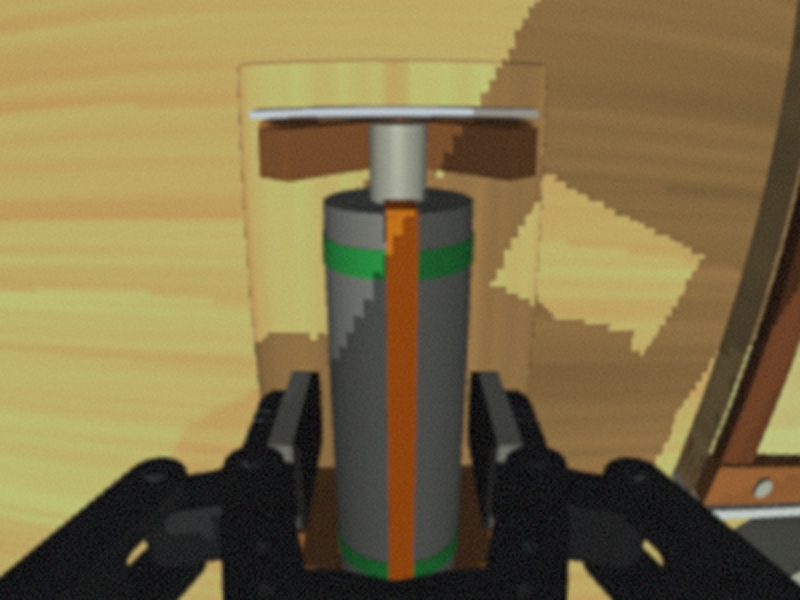

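>>> servo_tool(commands=[0,0,0,0,0,0,0.8,0,0,0,0,0,0,0.8,0,0,0,0,0,0,0.8,0,0,0,0,-1,0,0.8,0,0,0,0,-2,0,0.8,0,0,0,0,-3,0,0.8,0,0,0,0,-4,0,0.8,0,0,0,0,-4,0,0.8,0,0,0,0,0,0,0.8])

```text
t: 18.4
tool_pos: [0.5787, -0.1352, 0.1952]
tool_rot: [-1.548, -0.02, 0.022]
contact_force: [0.4, -0.8, -0.1]
opening: 0.0683
```

```bash
python3 st.py w23
python3 - <<'E'
from ang import *
s=grab('scene','scene4')['frame'][160:320,190:390]
cv2.imwrite('pics/c7.png',cv2.resize(s,(750,600),interpolation=cv2.INTER_CUBIC)[:,:,::-1])
E
```

```text
t 18.4 pos [ 0.5787 -0.1352  0.1952] F [ 0.3787 -0.8094 -0.1144] open 0.0683
xyz cols [[1.0, -0.002, -0.027], [0.027, 0.023, 0.999], [-0.001, -1.0, 0.023]]
```

View pics/w23b.png

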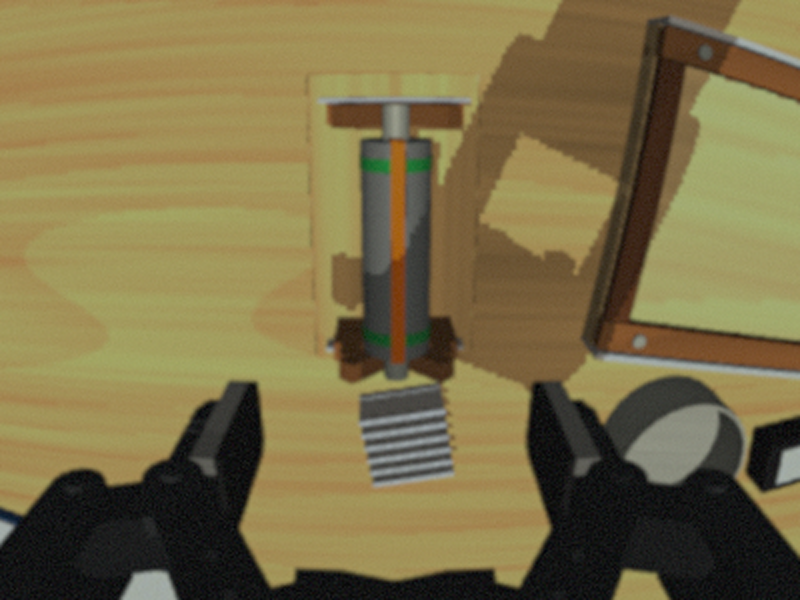

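View pics/c7.png

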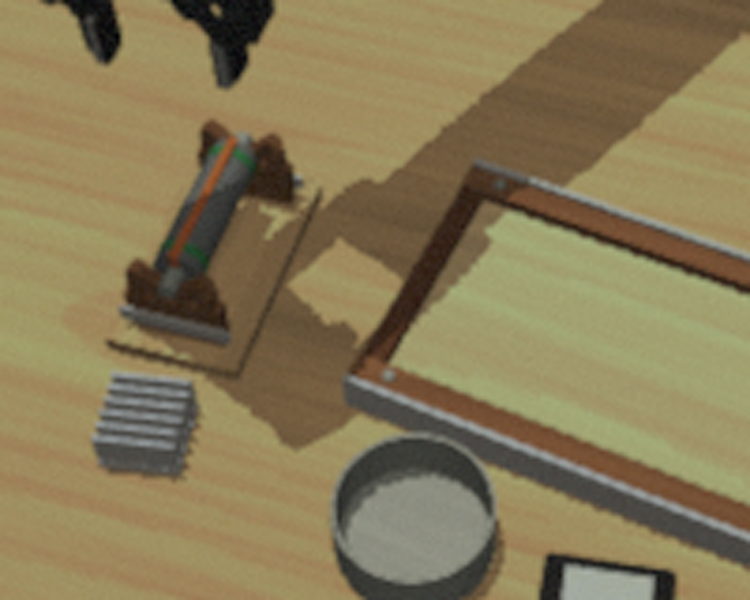

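Run:
```python
from ang import *
im=load('w23')
ang(im,[135,148,155,165,175,185,195,205,213],.062,lo=296,hi=340)
g=lambda x,y,z:wonz(im,x/2+120,y/2+60,z)
print('tips',g(396,102,.064),g(397,380,.062))
def ax(t):pass
a=load('scene0')['frame'];b=load('scene4')['frame']
# bystander shift via phase correlation
for n,(y0,y1,x0,x1) in dict(tin=(272,325,272,328),adapter=(304,338,328,374),hs=(256,290,212,246)).items():
    f=lambda i:cv2.cvtColor(i,cv2.COLOR_RGB2GRAY)[y0:y1,x0:x1].astype(np.float32)
    print(n,cv2.phaseCorrelate(f(a),f(b)))
```

```text
135 300.5 334.5 318.5 4 axis [ 0.5304 -0.1327  0.062 ] ang(+ =+y side) 1.6
148 300.5 334.5 319.0 5 axis [ 0.5423 -0.1324  0.062 ] ang(+ =+y side) 3.2
155 300.5 334.5 318.5 4 axis [ 0.5487 -0.1323  0.062 ] ang(+ =+y side) 1.7
165 300.5 333.5 319.0 5 axis [ 0.558  -0.1325  0.062 ] ang(+ =+y side) 4.9
175 301.5 333.5 318.5 4 axis [ 0.5674 -0.1318  0.062 ] ang(+ =+y side) 1.7
185 301.5 333.5 318.5 4 axis [ 0.5769 -0.1315  0.062 ] ang(+ =+y side) 1.8
195 301.5 333.5 318.5 4 axis [ 0.5867 -0.1312  0.062 ] ang(+ =+y side) 1.8
205 301.5 333.5 318.5 4 axis [ 0.5966 -0.131   0.062 ] ang(+ =+y side) 1.8
213 302.5 333.5 318.5 4 axis [ 0.6047 -0.1303  0.062 ] ang(+ =+y side) 0.2
yaw 1.7908149771516357 mean ang 2.06627856045506 axis y@x=.56 -0.13198088027677443
tips [ 0.5089 -0.1329  0.064 ] [ 0.6445 -0.1287  0.062 ]
tin ((0.07039869551535816, -0.014355341206627514), 0.9403753105505013)
adapter ((0.00852852720158026, 0.10454518504223032), 0.9786312604943911)
hs ((0.09151470645004522, -0.1024053603145667), 0.9623252576515998)
```

```bash
python3 -c "
from h import *
print(ticket.finish_job())"
```

```text
the job is handed in; nothing more can be done
None
```

I rolled the roller toward +y along the bed with the closed fingertips until the stripe faced up. I then gripped it, lifted it, and laid it in the cradle farthest to the robot's right. The job was handed in at about 18.5 s.

- **Before the lift:** the stripe measured about 1° from straight up.
- **In the cradle:** the contact force and height when seated fit the 62 mm seat, and the pictures show both stubs in the notches.
- **After letting go:** the stripe measured +0.8° from close up just after release. From higher up it measured about +2°, where the picture is coarser and single rows ranged from 0.2° to 4.9°. The two readings differ slightly, but both are close to straight up.
- **Roller position:** its axis is at 1.8° yaw against about 1.5° measured for the cradle. Its length measured 136 mm in that last view against a true 132 mm, so that view is less exact along the roller.
- **Tin, adapter and heat sink:** their images moved by about 0.1 pixel or less, so they were not disturbed.
- **Refused move:** one call was rejected for a malformed list. It moved nothing and was sent again correctly.

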